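# Hand in the air nozzles at the wax bench

### The arm

A 6-joint arm with a two-finger parallel gripper is mounted at the origin on the work surface. World frame = base frame: x ahead of the robot, y to its left, z up, the work surface at z = 0. Lengths are in m, angles in rad, forces in N, time in s.
With the tool pointing down it reaches from about 0.375 to 0.9 m from the base axis. Payload 3.1 kg.
Tool frame: the origin (TCP) lies at the very end of the fingers, on their centre line; the grasp point (between the pads) lies 19 mm behind it; y points along the fingers, z is the direction in which the jaws open and shut, and the axes are right-handed (so a half turn about y gives the same grasp; the last joint's range is limited). The gripper opens to 85 mm and grips with 20 to 120 N. Pads are 22 mm wide; open, the fingers measure 114 mm over their backs; the gripper's body (76 mm by 85 mm) begins 54 mm behind the grasp point. The pads swing forward as they close: fully open they stand 13 mm farther back than shut.
Start: joints at [-1.514, 0.527, 1.433, -0, 1.181, -0.178], TCP at [0.146, -0.608, 0.231] pointing down, gripper open.
Joint ranges: [-3.08, 3.08], [-0.75, 2.2], [0.22, 2.44], [-1.43, 4.57], [0, 2.65], [-2.85, 2.85]. Speed limits (rad/s): [2.79, 2.79, 3.14, 3.14, 3.14, 3.14].

### API

Orientations are given as a rotation vector (axis times angle).
In Python, from bench import manip gives the robot as it stands.
- The arm moves only by the tool step_arm, never from a script. Its argument "steps" is one flat list of numbers, 7 for each row, row after row: the closure, from 0 (fully open) to 1 (shut), then the shift along the world's x, y, z in cm, then the turn, a rotation vector about the world's x, y, z in units of 5 degrees (1.0 is 5 degrees). A call has exactly 10 rows; each row shifts and turns the pose as measured when the row begins; what a row does not reach is not made up. A row lasts 1/10 s, in which the tool goes at most 50 mm and 8.59 degrees, less where a joint would pass 70% of its speed; a pose out of reach is approached as far as the arm can. A call with a gripper value outside its range is refused whole. The fingers move at their own pace and stop on an object; "squeeze" is the grip in N (left out, the last holds). Time passes only in rows, so rows that do not move let the fingers close, or fill a call up. It gives the time, the measured TCP pose, the force and the opening at its end, in the units of the state.
- manip.state(): the state, without advancing time (a new reading comes with each control period).
- manip.grab_frame(name): name is "scene" or "top" or "wrist"; returns (picture, depth): 384x512x3 uint8, blue, green, red; 384x512 float32, m along the optical axis (not along the pixel's ray), 0 where there is no reading.
- manip.camera_params(name): a dict with "intrinsics" (3x3 intrinsics, pixels), "distortion" ([k1, k2, p1, p2, k3] as OpenCV has them; the pictures are not rectified), "xyz" and "orientation" of the camera in the world. Camera axes: x right, y down, z forward; pixel columns grow to the right and rows downward; lengths in m; the calibration is good to about 2 mm. A picture is of the moment at which its call begins: read the wrist's pose just before it. camera_params takes no time and is no camera call; for the wrist camera it gives the pose at the moment of the call.
- manip.job_done(): hands the job in, once; it reports no verdict.
Trained networks look in the newest picture that a camera, given by its name, has taken for a name from the list of things; names that differ only in an ending like _2 or _b are one class to them, and where a whole thing is asked for, a point or a joint stands for the part that bears it (a point fixed in the world has none). Each returns a list of dicts, best first, with "conf" (0 to 1); they miss things now and then, are a little off and sometimes report something else, mostly with a low value. They report only what shows in the picture. A call takes as long as a camera call. They do not tell look-alikes from the thing itself.
- manip.recognise(label, camera): "xy" ([column, row] in pixels, amid what is visible of it).
- manip.outline_of(label, camera): "pixels" (384x512 bool, what is visible of it) and "xy" ([column, row] in pixels, amid what is visible of it).
The state is a dict: "time": time; "q": joint angles; "qvel": joint speeds; "joint_torque": joint torques, N m; "eef_pos": TCP position; "eef_rot": TCP orientation; "force": force on the tool from outside, world axes, zero at the start; "wrist_torque": the same for the moment, N m; "opening": opening from 0.0 (shut) to 1.0 (fully open).
Only numpy, scipy, OpenCV 4.12 (cv2) and the standard library are available. Lean on these libraries where they do the work, as an engineer would, in place of code of your own. Each camera call takes 0.05 s, during which the arm holds its last target.

### The job

Book the bench's air nozzles in for return. Pull the coupler's brass sleeve fully back so that the plugged-in nozzle is pushed out, let the sleeve spring home, and lay that nozzle and every loose nozzle flat and side by side in the blue tray, lengthwise, all tips towards the end with the pink label. When they all lie there, take the scanner, hold it steadily aimed at the middle of the pink label for two seconds from about 10 cm, lay it back on the middle of its mat, lengthwise and the right way up, and leave the cups, moulds, tin and spatula where they are.

Things in the scene. Friction and masses are not known exactly. Their poses are not given: they have to be found in the camera images.
- station: Fixed air-coupler stand. Origin on the table below the sleeve's middle; level coupler axis 75 mm up. The plugged nozzle points to local -x; the sleeve is pulled to +x. Grey block 90 mm high at x 48..100 mm. At x -54..-126 a 16 mm wide beam (top 66 mm up) carries the nozzle between ears as high as the axis, 31 mm wide in all, at x = -62 and -118 (8 mm thick); fingers fit between them.
- sleeve (a joint): Brass spring sleeve, m: 0 home, 0.014 fully back (along the station's +x). Spring about 4 N at home, 10 N fully back. Past about 11 mm it unlocks the plug, and an inner spring pushes the nozzle out by 26 mm within about half a second; let go, the sleeve snaps home. If let go before the nozzle came out, pull again.
- sleeve_grip (a point): Middle of the sleeve's waist, on the coupler axis 75 mm above the table; moves with the sleeve; axes as the station's. Waist 34 mm in diameter, 28 mm long, between two 40 mm rims. Free below down to the 8 mm base plate.
- nozzle0: Air nozzle, 116 mm long, 60 g. Origin: centre of its 64 x 18 x 18 mm green handle (9 mm above what it lies on). Local +x runs to the brass tip, which ends at 64 mm; the steel plug (17 mm flange) ends at -52 mm. Plugged in at the start, 60 mm from the station's origin, locked until the sleeve is pulled; then it lies free on the beam about 86 to 95 mm from it.
- tray: Fixed blue return tray, outside 190 (local x) x 240 (y) x 18 mm high, walls and floor 5 mm thick; origin at the centre of its underside. Local +x points to the end with the sloping pink label. Room for four nozzles side by side across y, 48 mm apart.
- label (a point): Centre of the pink bar-code label (40 x 66 mm) on the white sloping plate at the tray's +x end, 118 mm from the tray's origin, 30 mm above the table. Its z axis is the outward normal: 45 degrees up, leaning back over the tray (towards the tray's -x); its y axis is the tray's.
- scanner: Hand scanner, 170 g: black handle 110 x 32 x 28 mm (local x -80 to 30 mm) and yellow head 46 mm wide (x 29 to 72 mm, top 20 mm above the origin). Origin 14 mm above its underside, near its centre of mass; x points to the head, z up. Lies on its mat at the start. It reads by itself, no trigger.
- scanner_window (a point): Centre of the scanner's amber window, 66 mm ahead of the scanner's origin and 5 mm below it. Its x axis is the reading beam: ahead and 45 degrees down when the scanner is level. Reads at 50 to 160 mm (best 100), beam within 15 mm of the label's centre and within 25 degrees of square to it.
- mat: Fixed scanner mat, black with a grey middle, 210 (local x) x 100 x 4 mm; origin at the centre of its underside. The scanner starts near its middle, along x, head to +x.
- nozzle1: Air nozzle, 116 mm long, 60 g. Origin: centre of its 64 x 18 x 18 mm green handle (9 mm above what it lies on). Local +x runs to the brass tip, which ends at 64 mm; the steel plug (17 mm flange) ends at -52 mm. This one lies loose on the table, or is absent (None) in some runs.
- nozzle2: Air nozzle, 116 mm long, 60 g. Origin: centre of its 64 x 18 x 18 mm green handle (9 mm above what it lies on). Local +x runs to the brass tip, which ends at 64 mm; the steel plug (17 mm flange) ends at -52 mm. This one lies loose on the table, or is absent (None) in some runs.
- nozzle3: Air nozzle, 116 mm long, 60 g. Origin: centre of its 64 x 18 x 18 mm green handle (9 mm above what it lies on). Local +x runs to the brass tip, which ends at 64 mm; the steel plug (17 mm flange) ends at -52 mm. This one lies loose on the table, or is absent (None) in some runs.
- nozzle4: Air nozzle, 116 mm long, 60 g. Origin: centre of its 64 x 18 x 18 mm green handle (9 mm above what it lies on). Local +x runs to the brass tip, which ends at 64 mm; the steel plug (17 mm flange) ends at -52 mm. This one lies loose on the table, or is absent (None) in some runs.
- cup_a: Paper cup of green wax pieces, 80 mm wide, 80 mm high; origin at the centre of its underside. To be left alone.
- cup_b: Paper cup of green wax pieces, 80 mm wide, 80 mm high; origin at the centre of its underside. To be left alone.
- cup_c: Paper cup of green wax pieces, 80 mm wide, 80 mm high; origin at the centre of its underside. To be left alone.
- mold_a: Teal rubber mould block 75 x 50 x 26 mm; origin at the centre of its underside. To be left alone.
- mold_b: Pale rubber mould block 75 x 50 x 26 mm; origin at the centre of its underside. To be left alone.
- tin: Flat round metal tin, 70 mm wide, 32 mm high; origin at the centre of its underside. To be left alone.
- spatula: Wax spatula 150 mm long, lying flat; origin at the centre of its underside. To be left alone.
Mind the look-alikes: they are no part of the job. What is shaped like the nozzle0 but orange or purple is not meant.

How it is judged:
By the outcome, as a careful person would: the job done as asked, in the order asked, and still so for the second after the job is handed in, with the robot touching nothing.
Of nozzle1, nozzle2, nozzle3, nozzle4 only 2 to 3 are there at a start; the rules pass over those that are not, and their reading is None.
At some moment in a run one of nozzle1, nozzle2, nozzle3, nozzle4, scanner may be knocked a few centimetres aside while the robot is not near it.
It also fails if it takes over 208 s, if anything falls off the work surface, if the arm or the gripper's body presses on something with over 40 N, if the wrist force passes 120 N, or if a joint passes its speed limit or range.

## Working session

There is one attempt and no reset: what is moved stays moved. The work goes in short steps, Python scripts to look and compute and a tool call to move; the robot and the scene stay as the last step left them, time stands still between calls to the robot, and variables do not carry over. Pictures are saved under pics/ and viewed, and the job is handed in when it is done.

Besides the shell and the picture viewer there is one more tool, called after "Request:" as name(argument=value, ...) on one line, values as JSON. step_arm: Moves the arm, as the interface text tells. Its arguments: {"type":"object","properties":{"steps":{"type":"array","items":{"type":"number"}},"squeeze":{"type":"number"}},"required":["steps"]}

```bash
mkdir -p pics; ls
cat > h.py <<'E'
import numpy as np, cv2
from bench import manip
from scipy.spatial.transform import Rotation as R
def snap(c,fn=None):
    p=manip.camera_params(c); im,d=manip.grab_frame(c)
    if fn: cv2.imwrite('pics/'+fn,im)
    return p,im,d
def pose(p):
    o=np.array(p['orientation'],float)
    Rm=o if o.shape==(3,3) else R.from_rotvec(o).as_matrix()
    return Rm,np.array(p['xyz'])
def ray(p,uv):
    u=cv2.undistortPoints(np.array(uv,float).reshape(-1,1,2),np.array(p['intrinsics']),np.array(p['distortion'])).reshape(-1,2)
    Rm,t=pose(p); return (Rm@np.c_[u,np.ones(len(u))].T).T,t
def atz(p,uv,z):
    r,t=ray(p,uv); return t+r*((z-t[2])/r[:,2])[:,None]
def dep(p,uv,d):
    r,t=ray(p,uv); uv=np.array(uv).reshape(-1,2).round().astype(int)
    return t+r*d[uv[:,1],uv[:,0]][:,None]
def proj(p,X):
    Rm,t=pose(p); rv=cv2.Rodrigues(Rm.T)[0]
    return cv2.projectPoints(np.array(X,float).reshape(-1,1,3),rv,-Rm.T@t,np.array(p['intrinsics']),np.array(p['distortion']))[0].reshape(-1,2)
E
python3 - <<'E'
from h import *
np.set_printoptions(precision=4,suppress=True)
s=manip.state();print(s)
for c in ['scene','top','wrist']:
    p,im,d=snap(c,c+'0.png');print(c,p)
E
```

```text
pics
{'time': 0.0, 'q': array([-1.5135,  0.5285,  1.4339, -0.    ,  1.1814, -0.1785]), 'qvel': array([-0.0007,  0.0001,  0.0017, -0.0005,  0.0005,  0.0011]), 'joint_torque': array([ -0.0009, -44.2353, -17.8025,  -0.0004,   0.0085,   0.    ]), 'eef_pos': array([ 0.146 , -0.607 ,  0.2303]), 'eef_rot': array([-0.2482,  2.0986, -2.094 ]), 'force': array([-0.4918, -0.5164,  0.7554]), 'wrist_torque': array([-0.0174,  0.0366, -0.0039]), 'opening': 0.9976804567389671}
scene {'intrinsics': array([[417.5386,   0.    , 256.4155],
       [  0.    , 417.5386, 189.4568],
       [  0.    ,   0.    ,   1.    ]]), 'distortion': array([-0.0526,  0.    ,  0.    ,  0.    ,  0.    ]), 'xyz': array([ 1.3908, -0.5551,  0.8046]), 'orientation': array([-1.9594, -1.0954,  0.5793])}
top {'intrinsics': array([[480.8481,   0.    , 256.1083],
       [  0.    , 480.8481, 190.8834],
       [  0.    ,   0.    ,   1.    ]]), 'distortion': array([-0.03,  0.  ,  0.  ,  0.  ,  0.  ]), 'xyz': array([ 0.3269, -0.02  ,  1.9077]), 'orientation': array([-2.1343,  2.1989, -0.0945])}
wrist {'intrinsics': array([[293.16  ,   0.    , 261.5867],
       [  0.    , 293.16  , 188.5481],
       [  0.    ,   0.    ,   1.    ]]), 'distortion': array([0.0031, 0.    , 0.    , 0.    , 0.    ]), 'xyz': array([ 0.2247, -0.5886,  0.3731]), 'orientation': array([ 2.2614, -1.7813, -0.2891])}
```

Run:
```python
import cv2
a=cv2.imread('pics/top0.png');cv2.imwrite('pics/top0b.png',cv2.resize(a,(800,600),interpolation=cv2.INTER_CUBIC))
```

```text
(no output)
```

View pics/top0b.png

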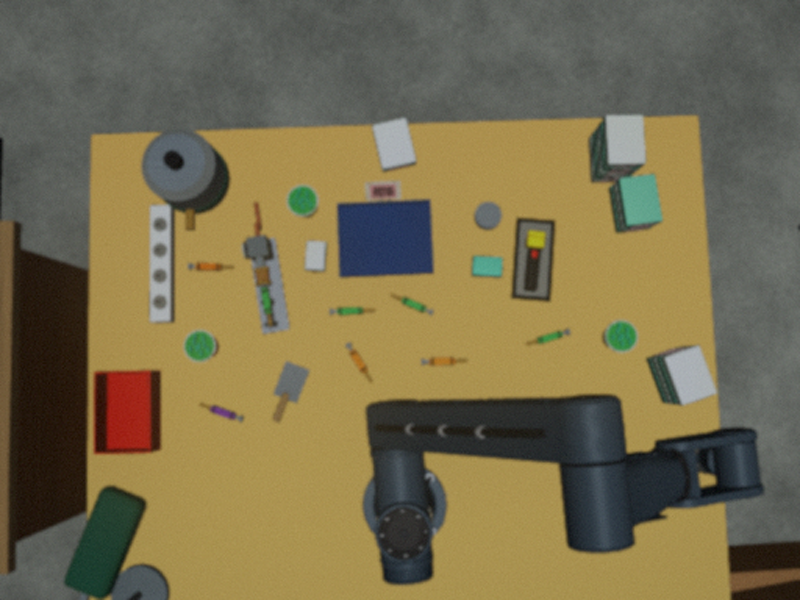

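View pics/scene0.png

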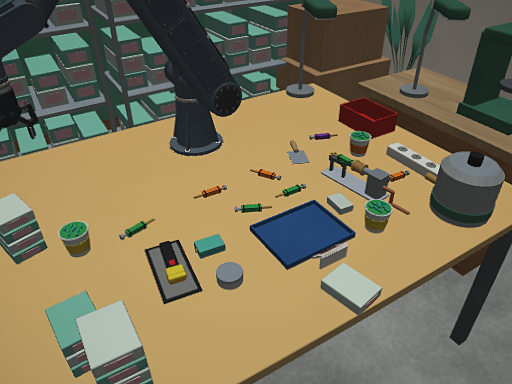

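View pics/wrist0.png

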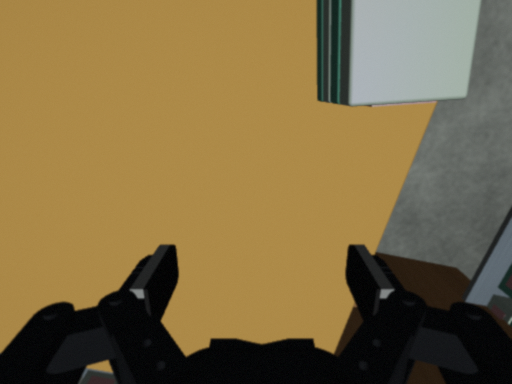

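Run:
```python
from h import *
np.set_printoptions(precision=3,suppress=True)
s=manip.state()
M=R.from_rotvec(s['eef_rot']).as_matrix();print('tool cols',M)
p=manip.camera_params('wrist');Rm,t=pose(p);print('cam in tool',M.T@(t-s['eef_pos']),M.T@Rm)
p,im,d=snap('top')
for l in ['nozzle1','tray','mat','station','scanner','cup_a','mold_a','tin','spatula','sleeve','label']:
    try:
        for o in manip.outline_of(l,'top'):
            if o['conf']<.3: continue
            m=o['pixels'].astype(np.uint8); ys,xs=np.nonzero(m)
            X=dep(p,o['xy'],d)[0]
            mu=np.c_[xs,ys].mean(0)
            P=atz(p,np.c_[xs,ys],max(X[2],0.009)); c=P[:,:2].mean(0); w,v=np.linalg.eigh(np.cov((P[:,:2]-c).T)) if len(P)>3 else (0,np.eye(2))
            rect=cv2.minAreaRect((P[:,:2]*1000).astype(np.float32))
            print(l,round(o['conf'],2),np.array(o['xy']),len(xs),'X',X,'c',c,'ang',np.degrees(np.arctan2(v[1,1],v[0,1])).round(1),'bgr',im[ys,xs].mean(0).round(),'rect',np.round(rect[0]),np.round(rect[1]),round(rect[2],1))
    except Exception as e: print(l,e)
```

```text
tool cols [[-0.972 -0.     0.234]
 [-0.234  0.002 -0.972]
 [-0.    -1.    -0.002]]
cam in tool [-0.081 -0.143  0.   ] [[-0.     0.95   0.314]
 [ 0.    -0.314  0.95 ]
 [ 1.     0.    -0.   ]]
nozzle1 0.67 [132.5 172.1] 107 X [0.602 0.488 0.012] c [0.611 0.492] ang 86.5 bgr [ 48. 100. 144.] rect [611. 492.] [93. 16.] 88.2
nozzle1 0.49 [223.6 196.6] 75 X [0.493 0.125 0.015] c [0.487 0.126] ang 90.2 bgr [ 64. 127.  85.] rect [487. 126.] [67. 16.] 88.3
nozzle1 0.48 [138.1 264.7] 99 X [ 0.234  0.472 -0.004] c [0.243 0.459] ang 70.6 bgr [ 94.  80. 113.] rect [241. 455.] [97. 23.] 70.4
nozzle1 0.42 [173.8 193.4] 92 X [0.509 0.318 0.042] c [0.506 0.33 ] ang -171.4 bgr [ 63. 110.  70.] rect [505. 330.] [76. 22.] 10.5
tray 0.73 [246.  152.6] 3149 X [0.668 0.032 0.004] c [0.682 0.031] ang 89.6 bgr [90. 63. 53.] rect [697.  32.] [245. 243.] 0.6
mat 0.75 [339.3 171.9] 920 X [ 0.576 -0.334  0.025] c [ 0.599 -0.34 ] ang 174.2 bgr [73. 87. 91.] rect [ 602. -340.] [ 97. 210.] 83.9
mat 0.39 [313.6 138.9] 256 X [ 0.71  -0.238  0.029] c [ 0.716 -0.233] ang -179.7 bgr [105. 110. 108.] rect [ 716. -234.] [
[... 776 characters left out ...]
 rect [595. 328.] [319.  83.] 13.9
mold_a 0.52 [203.5 162.8] 218 X [0.629 0.201 0.026] c [0.625 0.206] ang -179.3 bgr [163. 166. 163.] rect [624. 207.] [48. 72.] 88.2
mold_a 0.51 [314.9 172.2] 264 X [ 0.577 -0.238  0.029] c [ 0.588 -0.223] ang 81.7 bgr [130. 155.  93.] rect [ 590. -225.] [75. 56.] 87.8
tin 0.67 [313.5 138.3] 262 X [ 0.711 -0.237  0.036] c [ 0.715 -0.229] ang 146.9 bgr [103. 109. 108.] rect [ 715. -229.] [67. 68.] 88.2
spatula 0.57 [184.2 243.3] 419 X [0.314 0.286 0.002] c [0.303 0.282] ang 160.0 bgr [ 98. 109. 111.] rect [288. 289.] [ 64. 145.] 68.2
label 0.56 [246.3 150.7] 3205 X [0.676 0.031 0.004] c [0.683 0.031] ang 91.0 bgr [90. 64. 55.] rect [698.  31.] [247. 242.] 0.5
```

Request:
step_arm(steps=[0, 2.5, 3, 1, 0, 0, -0.27, 0, 2.5, 3, 1, 0, 0, -0.27, 0, 2.5, 3, 1, 0, 0, -0.27, 0, 2.5, 3, 1, 0, 0, -0.27, 0, 2.5, 3, 1, 0, 0, -0.27, 0, 2.5, 3, 1, 0, 0, -0.27, 0, 2.5, 3, 1, 0, 0, -0.27, 0, 2.5, 3, 1, 0, 0, -0.27, 0, 2.5, 3, 1, 0, 0, -0.27, 0, 2.5, 3, 1, 0, 0, -0.27])

```text
time: 1.75
eef_pos: [0.3995, -0.3004, 0.334]
eef_rot: [-0.024, -2.208, 2.215]
force: [0.2, -0.0, -0.7]
opening: 0.998
```

Run:
```python
from h import *
np.set_printoptions(precision=3,suppress=True)
s=manip.state();print(s['time'],s['eef_pos'],s['q'])
p,im,d=snap('wrist','w1.png')
```

```text
1.75 [ 0.399 -0.3    0.334] [-0.868  0.24   1.602 -0.001  1.297  0.724]
```

View pics/w1.png

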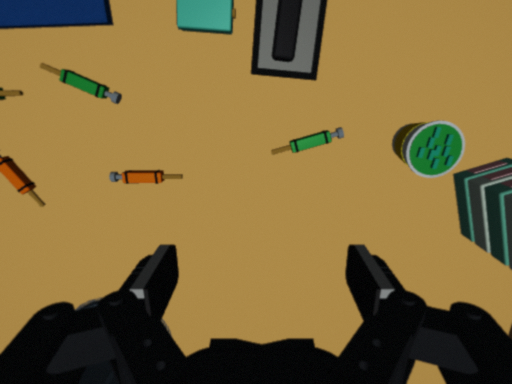

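```bash
cat >> h.py <<'E'
def nozzles(p,im,d,zt=0.018,minpx=60):
    hsv=cv2.cvtColor(im,cv2.COLOR_BGR2HSV)
    m=((hsv[...,0]>48)&(hsv[...,0]<75)&(hsv[...,1]>120)&(hsv[...,2]>40)).astype(np.uint8)
    n,L,st,_=cv2.connectedComponentsWithStats(m)
    out=[]
    for i in range(1,n):
        if st[i,4]<minpx: continue
        ys,xs=np.nonzero(L==i)
        D=dep(p,np.c_[xs,ys],d); zz=np.median(D[:,2])
        P=atz(p,np.c_[xs,ys],zz)[:,:2]
        (cx,cy),(w,h),a=cv2.minAreaRect((P*1000).astype(np.float32))
        if max(w,h)>90 or max(w,h)<2*min(w,h): continue
        c=P.mean(0); ev,v=np.linalg.eigh(np.cov((P-c).T)); ax=v[:,1]
        # steel vs brass: sample at +-48mm
        sc=[]
        for sg in (1,-1):
            X=np.array([[c[0]+sg*k*ax[0],c[1]+sg*k*ax[1],zz-.009] for k in (.040,.044,.048)])
            uv=proj(p,X).round().astype(int)
            ok=(uv[:,0]>=0)&(uv[:,0]<512)&(uv[:,1]>=0)&(uv[:,1]<384)
            uv=uv[ok]
            sc.append(np.mean([float(im[y,x,2])-float(im[y,x,0]) for x,y in uv]) if len(uv) else np.nan)
        # steel end: small R-B ; tip end: large
        h_=ax if sc[0]>sc[1] else -ax
        out.append(dict(c=np.array([cx,cy])/1000,m=c,z=zz,head=np.degrees(np.arctan2(h_[1],h_[0])),size=(max(w,h),min(w,h)),sc=sc,px=(xs.mean(),ys.mean()),edge=bool(xs.min()<2 or ys.min()<2 or xs.max()>509)))
    return out
def shown(N):
    for o in N: print('c',o['c'],'m',o['m'],'z',round(float(o['z']),4),'head',round(o['head'],1),'size',np.round(o['size']),'sc',np.round(o['sc']),'px',np.round(o['px']),o['edge'])
def go(x,y,z,phi):
    """delta to target; phi deg: direction of camera (-tool x)"""
    s=manip.state(); M=R.from_rotvec(s['eef_rot']).as_matrix()
    f=np.radians(phi); c=-np.array([np.cos(f),np.sin(f),0])
    T=np.c_[c,[0,0,-1],np.cross(c,[0,0,-1])]
    rv=R.from_matrix(T@M.T).as_rotvec()
    print('t',round(s['time'],2),'now',s['eef_pos'].round(4),'phi',round(np.degrees(np.arctan2(-M[1,0],-M[0,0])),2),'F',s['force'].round(1),'op',round(s['opening'],3),'q',s['q'].round(2))
    print('delta cm',((np.array([x,y,z])-s['eef_pos'])*100).round(2),'rot units',(np.degrees(rv)/5).round(2))
E
python3 - <<'E'
from h import *
np.set_printoptions(precision=4,suppress=True)
p,im,d=snap('wrist');shown(nozzles(p,im,d))
p,im,d=snap('top');print('top');shown(nozzles(p,im,d,minpx=20))
go(.42,.05,.334,0)
E
```

```text
c [ 0.4985 -0.0381] m [ 0.4985 -0.038 ] z 0.0182 head 65.0 size [46. 18.] sc [ 81. -12.] px [86. 86.] False
c [ 0.4856 -0.0644] m [ 0.4857 -0.0643] z 0.018 head 153.5 size [17.  8.] sc [100. 100.] px [106.  95.] False
c [ 0.4055 -0.3778] m [ 0.4055 -0.3777] z 0.0179 head 104.7 size [63. 18.] sc [ 82. -14.] px [313. 145.] False
top
c [0.5085 0.3232] m [0.5078 0.3232] z 0.0851 head -170.0 size [51. 13.] sc [50. 28.] px [170. 193.] False
c [ 0.4972 -0.0342] m [ 0.496  -0.0353] z 0.0194 head 65.8 size [49. 12.] sc [81. 18.] px [264. 194.] False
c [0.485  0.1256] m [0.4851 0.1256] z 0.0188 head -88.4 size [51. 12.] sc [12. 85.] px [224. 198.] False
c [-0.0271  0.5495] m [-0.0257  0.5468] z 0.4761 head 161.4 size [67. 15.] sc [-7. -9.] px [ 72. 364.] False
t 1.9 now [ 0.4    -0.3003  0.3343] phi -0.84 F [-1.1 -0.1 -1. ] op 1.001 q [-0.87  0.24  1.6  -0.    1.3   0.72]
delta cm [ 2.   35.03 -0.03] rot units [0.05 0.02 0.17]
```

```bash
sed -i "s/    n,L,st,_=cv2/    m=cv2.morphologyEx(m,cv2.MORPH_CLOSE,np.ones((5,5),np.uint8))\n    n,L,st,_=cv2/" h.py
```

Request:
step_arm(steps=[0, 0.5, 3.5, 0, 0, 0, 0.02, 0, 0.5, 3.5, 0, 0, 0, 0.02, 0, 0.5, 3.5, 0, 0, 0, 0.02, 0, 0.5, 3.5, 0, 0, 0, 0.02, 0, 0.5, 3.5, 0, 0, 0, 0.02, 0, 0.5, 3.5, 0, 0, 0, 0.02, 0, 0.5, 3.5, 0, 0, 0, 0.02, 0, 0.5, 3.5, 0, 0, 0, 0.02, 0, 0.5, 3.5, 0, 0, 0, 0.02, 0, 0.5, 3.5, 0, 0, 0, 0.02])

```text
time: 2.9
eef_pos: [0.4473, 0.0457, 0.331]
eef_rot: [-0.017, -2.198, 2.224]
force: [0.4, 0.6, 0.3]
opening: 0.997
```

Run:
```python
from h import *
np.set_printoptions(precision=4,suppress=True)
p,im,d=snap('wrist','w2.png');shown(nozzles(p,im,d))
go(.48,.3,.33,10)
```

```text
c [0.5121 0.3223] m [0.5128 0.3225] z 0.0843 head -171.7 size [63. 18.] sc [73. 53.] px [ 40. 108.] False
c [ 0.4976 -0.037 ] m [ 0.4978 -0.0367] z 0.018 head 64.9 size [63. 16.] sc [ 83. -18.] px [313. 111.] False
c [0.4873 0.1238] m [0.4868 0.1233] z 0.018 head -90.1 size [62. 16.] sc [-15.  84.] px [208. 121.] False
t 2.95 now [0.4474 0.0503 0.331 ] phi -0.85 F [-0.2  2.4 -0. ] op 1.002 q [-0.13  0.17  1.71 -0.01  1.27  1.46]
delta cm [ 3.26 24.97 -0.1 ] rot units [ 0.08 -0.01  2.17]
```

View pics/w2.png

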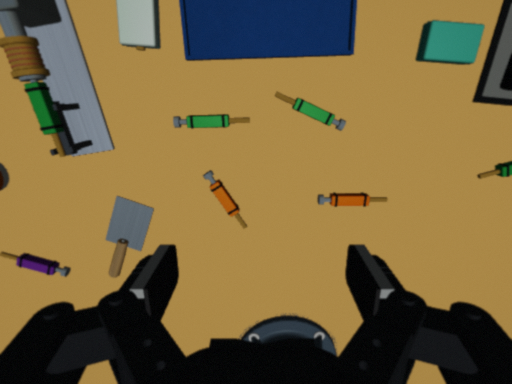

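Request:
step_arm(steps=[0, 0.5, 2.5, 0, 0, 0, 0.22, 0, 0.5, 2.5, 0, 0, 0, 0.22, 0, 0.5, 2.5, 0, 0, 0, 0.22, 0, 0.5, 2.5, 0, 0, 0, 0.22, 0, 0.5, 2.5, 0, 0, 0, 0.22, 0, 0.5, 2.5, 0, 0, 0, 0.22, 0, 0.5, 2.5, 0, 0, 0, 0.22, 0, 0.5, 2.5, 0, 0, 0, 0.22, 0, 0.5, 2.5, 0, 0, 0, 0.22, 0, 0, 0, 0, 0, 0, 0])

```text
time: 3.95
eef_pos: [0.4983, 0.2709, 0.326]
eef_rot: [-0.172, 2.128, -2.16]
force: [0.1, 0.1, 0.1]
opening: 0.999
```

Run:
```python
from h import *
np.set_printoptions(precision=4,suppress=True)
p,im,d=snap('wrist','w3.png');shown(nozzles(p,im,d))
np.savez('w3.npz',d=d,im=im); import pickle; pickle.dump(p,open('w3.pkl','wb'))
for l in ['sleeve','station']:
  for o in manip.outline_of(l,'wrist'): print(l,o['conf'],o['xy'],o['pixels'].sum())
go(.48,.3,.33,10)
```

```text
c [0.5126 0.3238] m [0.5132 0.3236] z 0.0839 head 8.0 size [62. 19.] sc [88. 88.] px [221. 137.] False
c [0.4875 0.1262] m [0.4875 0.1264] z 0.0178 head -90.5 size [65. 18.] sc [-9. 88.] px [348. 166.] False
c [ 0.4976 -0.0354] m [ 0.4978 -0.0351] z 0.0178 head 65.0 size [66. 17.] sc [ 88. -16.] px [447. 174.] False
sleeve 0.87 [220.4, 86.7] 1039
station 0.9 [225.8, 70.6] 8034
station 0.72 [220.0, 89.4] 998
t 4.1 now [0.4973 0.2685 0.3261] phi 8.68 F [-0.2 -0.1  0.2] op 1.0 q [ 0.31  0.35  1.45 -0.01  1.35  1.73]
delta cm [-1.73  3.15  0.39] rot units [ 0.2  -0.07  0.26]
```

View pics/w3.png

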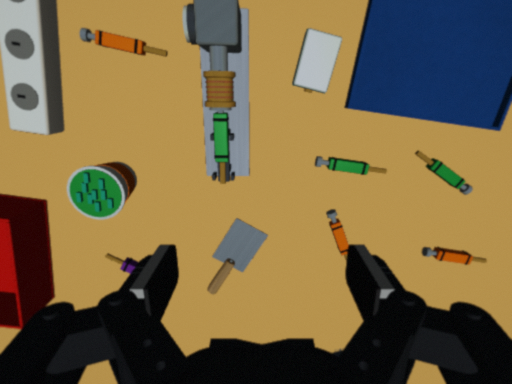

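Run:
```python
from h import *
import pickle
np.set_printoptions(precision=4,suppress=True)
z=np.load('w3.npz');d=z['d'];im=z['im'];p=pickle.load(open('w3.pkl','rb'))
O=manip.outline_of('sleeve','wrist')
m=O[0]['pixels']; ys,xs=np.nonzero(m); D=dep(p,np.c_[xs,ys],d); print(np.percentile(D,[1,5,50,95,99],axis=0))
D=D[(D[:,2]>.08)]
(c,sz,a)=cv2.minAreaRect((D[:,:2]*1000).astype(np.float32));print('sleeve rect',c,sz,a, 'mean',D.mean(0))
# profile
hsv=cv2.cvtColor(im,cv2.COLOR_BGR2HSV)
for f in (7,8,9,10,11):
    h=np.radians(f);e=np.array([np.cos(h),np.sin(h)])
    print(f,(np.array([.5128,.3237])+.06*e))
# base plate edges: depth z in 0.004..0.012
ys,xs=np.mgrid[0:384,150:290];A=dep(p,np.c_[xs.ravel(),ys.ravel()],d)
k=(A[:,2]>.005)&(A[:,2]<.012);B=A[k]
B=B[(np.abs(B[:,0]-.52)<.12)&(np.abs(B[:,1]-.32)<.08)]
(c,sz,a)=cv2.minAreaRect((B[:,:2]*1000).astype(np.float32));print('plate',c,sz,a,len(B))
```

```text
[[0.551  0.3121 0.0087]
 [0.5532 0.3163 0.0806]
 [0.5721 0.3308 0.0905]
 [0.5907 0.3478 0.0947]
 [0.593  0.3521 0.0956]]
sleeve rect (573.5425415039062, 318.2280578613281) (41.97781753540039, 66.46866607666016) 8.874475479125977 mean [0.5721 0.3315 0.0911]
7 [0.5724 0.331 ]
8 [0.5722 0.3321]
9 [0.5721 0.3331]
10 [0.5719 0.3341]
11 [0.5717 0.3351]
plate (537.8148193359375, 328.56549072265625) (197.96986389160156, 69.48029327392578) 8.076404571533203 3249
```

Request:
step_arm(steps=[0, 0.9, 0.8, -1.6, 0.01, 0, 0, 0, 0.9, 0.8, -1.6, 0.01, 0, 0, 0, 0.9, 0.8, -1.6, 0.01, 0, 0, 0, 0.9, 0.8, -1.6, 0.01, 0, 0, 0, 0.9, 0.8, -1.6, 0.01, 0, 0, 0, 0.9, 0.8, -1.6, 0.01, 0, 0, 0, 0.9, 0.8, -1.6, 0.01, 0, 0, 0, 0.9, 0.8, -1.6, 0.01, 0, 0, 0, 0, 0, 0, 0, 0, 0, 0, 0, 0, 0, 0, 0, 0])

```text
time: 5.15
eef_pos: [0.5736, 0.3249, 0.1901]
eef_rot: [-0.161, 2.14, -2.168]
force: [0.6, -0.8, 0.3]
opening: 1.005
```

Run:
```python
from h import *
import pickle
np.set_printoptions(precision=4,suppress=True)
p,im,d=snap('wrist','w4.png');shown(nozzles(p,im,d))
for o in manip.outline_of('sleeve','wrist')[:1]:
  print(o['conf'],o['xy'],o['pixels'].sum())
  ys,xs=np.nonzero(o['pixels']); D=dep(p,np.c_[xs,ys],d); D=D[(D[:,2]>.08)]
  (c,sz,a)=cv2.minAreaRect((D[:,:2]*1000).astype(np.float32));print('sleeve rect',c,sz,a, 'mean',D.mean(0)); print(np.percentile(D,[1,50,99],axis=0))
go(.572,.332,.056,8.2)
```

```text
c [0.7301 0.2278] m [0.7309 0.2283] z 0.0749 head 98.1 size [47.  9.] sc [76.  5.] px [413.   5.] True
c [0.5128 0.3248] m [0.514  0.3245] z 0.0839 head 8.7 size [64. 18.] sc [86. 89.] px [252. 244.] False
c [0.49  0.126] m [0.4879 0.1264] z 0.0177 head -90.2 size [64. 22.] sc [-5. 66.] px [409. 255.] False
0.73 [252.4, 184.9] 2004
sleeve rect (602.2544555664062, 337.57958984375) (104.30818176269531, 37.78924560546875) 8.646636962890625 mean [0.5733 0.3328 0.0907]
[[0.5508 0.3139 0.0807]
 [0.5731 0.3328 0.0905]
 [0.5946 0.3515 0.0954]]
t 5.25 now [0.5734 0.325  0.1907] phi 7.97 F [-0.3  0.5  0.4] op 1.002 q [ 0.35  0.62  1.37 -0.01  1.16  1.79]
delta cm [ -0.14   0.7  -13.47] rot units [ 0.15 -0.1   0.05]
```

View pics/w4.png

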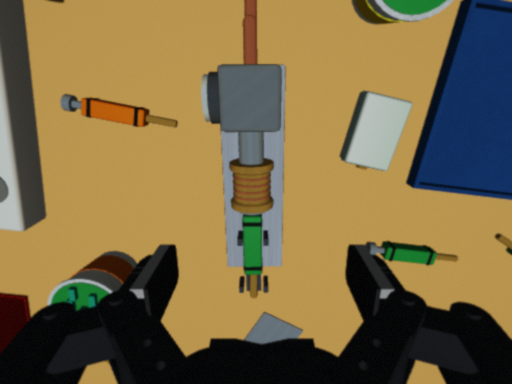

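Request:
step_arm(steps=[0, 0, 0.35, -1.5, 0.07, -0.05, 0, 0, 0, 0.35, -1.5, 0.07, -0.05, 0, 0, 0, 0.1, -1.5, 0, 0, 0, 0, 0, 0, -1.5, 0, 0, 0, 0, 0, 0, -1.5, 0, 0, 0, 0, 0, 0, -1.5, 0, 0, 0, 0, 0, 0, -1.5, 0, 0, 0, 0, 0, 0, -1.5, 0, 0, 0, 0, 0, 0, -1.0, 0, 0, 0, 0, 0, 0, 0, 0, 0, 0])

```text
time: 6.25
eef_pos: [0.5751, 0.332, 0.0601]
eef_rot: [-0.136, 2.147, -2.143]
force: [0.2, -0.1, 0.5]
opening: 1.0
```

Run:
```python
from h import *
go(.5728,.3325,.056,8.3)
p,im,d=snap('wrist','w5.png')
```

```text
t 6.25 now [0.5751 0.332  0.0601] phi 7.89 F [ 0.2 -0.1  0.5] op 1.0 q [ 0.36  0.79  1.46 -0.    0.89  1.79]
delta cm [-0.23  0.05 -0.41] rot units [-0.03  0.12  0.08]
```

View pics/w5.png

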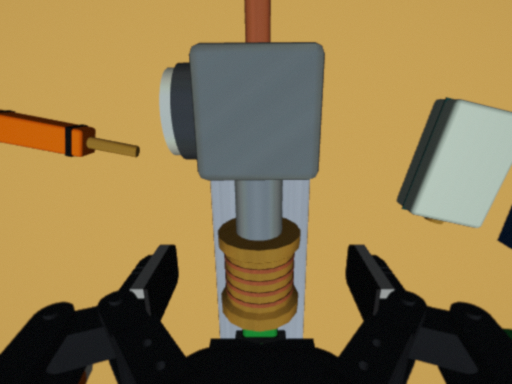

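Request:
step_arm(steps=[0, -0.12, 0.03, -0.2, 0, 0.06, 0.04, 0, -0.1, 0.03, -0.2, 0, 0.06, 0.04, 1, 0, 0, 0, 0, 0, 0, 1, 0, 0, 0, 0, 0, 0, 1, 0, 0, 0, 0, 0, 0, 1, 0, 0, 0, 0, 0, 0, 1, 0, 0, 0, 0, 0, 0, 1, 0, 0, 0, 0, 0, 0, 1, 0, 0, 0, 0, 0, 0, 1, 0, 0, 0, 0, 0, 0], squeeze=40)

```text
time: 7.3
eef_pos: [0.5752, 0.3333, 0.0594]
eef_rot: [-0.149, 2.147, -2.139]
force: [0.6, 0.1, 0.4]
opening: 0.392
```

Run:
```python
from h import *
go(.5728,.3325,.056,8.3)
```

```text
t 7.3 now [0.5752 0.3333 0.0594] phi 8.34 F [0.6 0.1 0.4] op 0.392 q [0.36 0.79 1.45 0.   0.89 1.78]
delta cm [-0.24 -0.08 -0.34] rot units [-0.05  0.07 -0.01]
```

Request:
step_arm(steps=[1, 0.3, 0.04, 0, 0, 0, 0, 1, 0.3, 0.04, 0, 0, 0, 0, 1, 0.3, 0.04, 0, 0, 0, 0, 1, 0.3, 0.04, 0, 0, 0, 0, 1, 0.3, 0.04, 0, 0, 0, 0, 1, 0.3, 0.04, 0, 0, 0, 0, 1, 0.3, 0.04, 0, 0, 0, 0, 1, 0.3, 0.04, 0, 0, 0, 0, 1, 0.3, 0.04, 0, 0, 0, 0, 1, 0.3, 0.04, 0, 0, 0, 0])

```text
time: 8.3
eef_pos: [0.581, 0.3341, 0.0593]
eef_rot: [-0.213, 2.161, -2.174]
force: [-7.6, -2.2, 4.3]
opening: 0.389
```

Run:
```python
from h import *
go(.5752+.0139,.3333+.002,.059,8.3)
p,im,d=snap('wrist','w6.png')
```

```text
t 8.3 now [0.581  0.3341 0.0593] phi 8.41 F [-7.6 -2.2  4.3] op 0.389 q [0.35 0.81 1.39 0.01 0.99 1.77]
delta cm [ 0.81  0.12 -0.03] rot units [ 0.11 -0.56 -0.02]
```

View pics/w6.png

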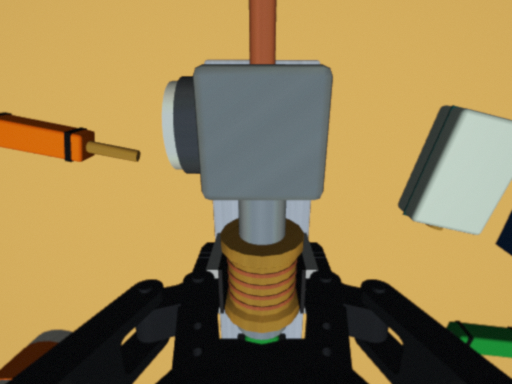

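Request:
step_arm(steps=[1, 0.5, 0.07, 0, -0.05, 0.4, 0, 1, 0.6, 0.09, 0, -0.05, 0.4, 0, 1, 0.6, 0.09, 0, -0.05, 0.4, 0, 1, 0.6, 0.09, 0, -0.05, 0.4, 0, 1, 0.6, 0.09, 0, -0.05, 0.3, 0, 1, 0.6, 0.09, 0, -0.05, 0.3, 0, 1, 0.6, 0.09, 0, -0.05, 0.3, 0, 1, 0.6, 0.09, 0, -0.05, 0.3, 0, 1, 0.6, 0.09, 0, -0.05, 0.3, 0, 1, 0.6, 0.09, 0, -0.05, 0.3, 0], squeeze=60)

```text
time: 9.35
eef_pos: [0.5783, 0.3334, 0.0643]
eef_rot: [0.673, -1.927, 2.042]
force: [-15.0, -3.2, 4.6]
opening: 0.385
```

Run:
```python
from h import *
go(.5752+.0139,.3333+.002,.059,8.3)
p,im,d=snap('wrist','w7.png')
p,im,d=snap('top');shown(nozzles(p,im,d,minpx=20))
```

```text
t 9.35 now [0.5783 0.3334 0.0643] phi 8.45 F [-15.   -3.2   4.6] op 0.385 q [0.33 1.   1.02 0.07 1.64 1.73]
delta cm [ 1.08  0.19 -0.53] rot units [ 1.07 -5.8  -0.09]
c [ 0.49694    -0.03495234] m [ 0.49613197 -0.03532997] z 0.0174 head 66.7 size [51. 12.] sc [81. 19.] px [264. 194.] False
c [0.48508597 0.12567207] m [0.48470562 0.12504477] z 0.0182 head -88.6 size [51. 12.] sc [11. 85.] px [224. 199.] False
c [ 0.40353171 -0.37540552] m [ 0.40335727 -0.37572179] z 0.0167 head 105.8 size [55. 12.] sc [86. 15.] px [352. 215.] False
```

View pics/w7.png

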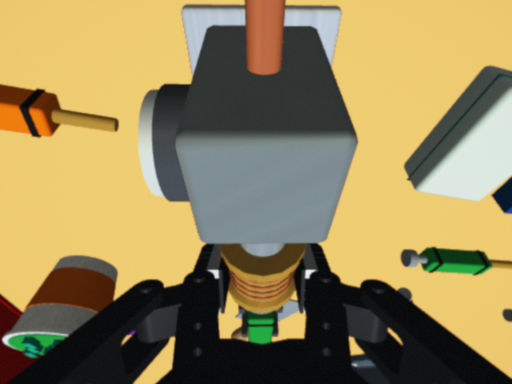

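Request:
step_arm(steps=[1, 0.3, 0.04, -0.1, 0.2, -1, 0, 1, 0.3, 0.04, -0.1, 0.2, -1, 0, 1, 0.3, 0.04, -0.1, 0.2, -1, 0, 1, 0.3, 0.04, -0.1, 0.2, -1, 0, 1, 0.3, 0.04, -0.1, 0.2, -1, 0, 1, 0.3, 0.04, -0.1, 0.2, -0.9, 0, 1, 0.3, 0.04, -0.1, 0, -0.3, 0, 1, 0.3, 0.04, 0, 0, -0.1, 0, 1, 0.3, 0.04, 0, 0, -0.1, 0, 1, 0.3, 0.04, 0, 0, 0, 0])

```text
time: 10.45
eef_pos: [0.5784, 0.3338, 0.0609]
eef_rot: [-0.167, 2.146, -2.145]
force: [-4.9, -1.2, 5.6]
opening: 0.384
```

Run:
```python
from h import *
go(.5752+.0139,.3333+.002,.059,8.3)
p,im,d=snap('wrist','w8.png')
```

```text
t 10.45 now [0.5784 0.3338 0.0609] phi 8.61 F [-4.9 -1.2  5.6] op 0.384 q [0.36 0.79 1.43 0.   0.92 1.77]
delta cm [ 1.07  0.15 -0.19] rot units [ 0.   -0.06 -0.06]
```

View pics/w8.png

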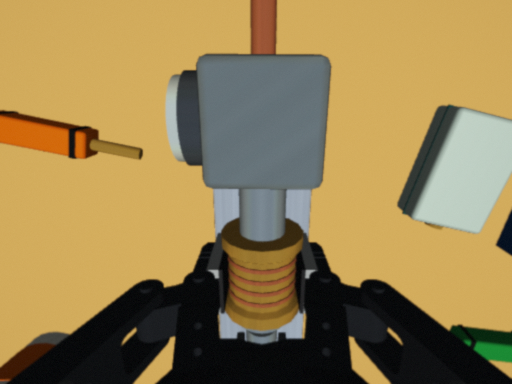

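Run:
```python
from h import *
p,im,d=snap('scene','s1.png')
x=im[120:220,290:430];cv2.imwrite('pics/s1b.png',cv2.resize(x,None,fx=5,fy=5,interpolation=cv2.INTER_CUBIC))
```

```text
(no output)
```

View pics/s1b.png

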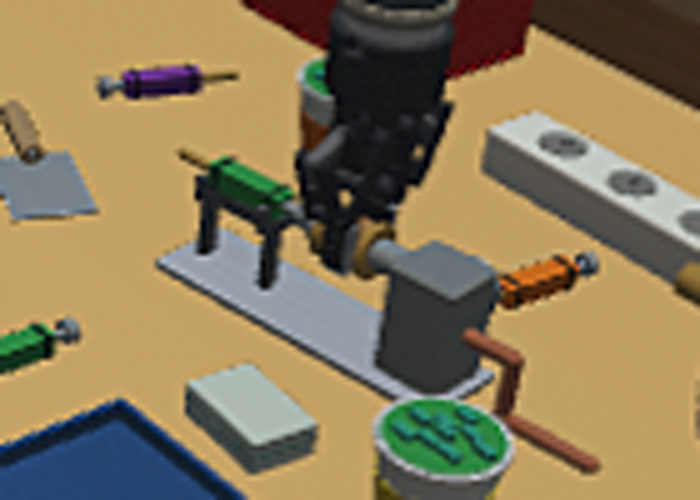

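Request:
step_arm(steps=[1, 0.5, 0.07, -0.1, 0, -0.2, 0, 1, 0.7, 0.1, -0.1, 0, -0.3, 0, 1, 0.7, 0.1, -0.1, 0, -0.3, 0, 1, 0.7, 0.1, 0, 0, -0.3, 0, 1, 0.7, 0.1, 0, 0, -0.3, 0, 1, 0.7, 0.1, 0, 0, -0.3, 0, 1, 0.7, 0.1, 0, 0, -0.3, 0, 1, 0.7, 0.1, 0, 0, -0.3, 0, 1, 0.7, 0.1, 0, 0, -0.3, 0, 1, 0.7, 0.1, 0, 0, -0.3, 0])

```text
time: 11.55
eef_pos: [0.5911, 0.3348, 0.0601]
eef_rot: [-0.023, 2.049, -2.135]
force: [-18.0, -4.0, 19.5]
opening: 0.387
```

Run:
```python
from h import *
go(.5752+.0139,.3333+.002,.059,8.3)
```

```text
t 11.55 now [0.5911 0.3348 0.0601] phi 8.21 F [-18.   -4.   19.5] op 0.387 q [ 0.38  0.78  1.48 -0.11  0.78  1.89]
delta cm [-0.2   0.05 -0.11] rot units [0.37 1.38 0.05]
```

Request:
step_arm(steps=[1, 0, 0, 0, 0.1, 0.4, 0, 1, -0.3, 0, 0, 0.1, 0.4, 0, 0, 0, 0, 0, 0.1, 0.3, 0, 0, 0, 0, 0, 0, 0.2, 0, 0, 0, 0, 0, 0, 0, 0, 0, 0, 0, 0, 0, 0, 0, 0, 0, 0, 0, 0, 0, 0, 0, 0, 0, 0, 0, 0, 0, 0, 0, 0, 1, 0, 0, 0, 0, 0, 0, 2, 0, 0, 0])

```text
time: 12.55
eef_pos: [0.5868, 0.3341, 0.0875]
eef_rot: [-0.158, 2.136, -2.157]
force: [-0.4, -0.5, 1.0]
opening: 1.002
```

Run:
```python
from h import *
go(.5,.32,.2,8.3)
```

```text
t 12.55 now [0.5868 0.3341 0.0875] phi 8.31 F [-0.4 -0.5  1. ] op 1.002 q [ 0.36  0.77  1.4  -0.01  0.98  1.79]
delta cm [-8.68 -1.41 11.25] rot units [ 0.11 -0.01 -0.  ]
```

Request:
step_arm(steps=[0, 0, 0, 2, 0, 0, 0, 0, -0.5, -0.1, 2, 0, 0, 0, 0, -1.5, -0.2, 2, 0, 0, 0, 0, -1.5, -0.2, 1.8, 0, 0, 0, 0, -1.5, -0.2, 1, 0, 0, 0, 0, -1.5, -0.2, 1, 0, 0, 0, 0, -1.5, -0.2, 0, 0, 0, 0, 0, -1.5, -0.2, 0, 0, 0, 0, 0, 0, 0, 0, 0, 0, 0, 0, 0, 0, 0, 0, 0, 0])

```text
time: 13.55
eef_pos: [0.4919, 0.3229, 0.2021]
eef_rot: [-0.137, 2.132, -2.141]
force: [-0.4, 0.3, -0.3]
opening: 0.999
```

Run:
```python
from h import *
np.set_printoptions(precision=4,suppress=True)
p,im,d=snap('wrist','w9.png');shown(nozzles(p,im,d))
for o in manip.outline_of('sleeve','wrist')[:1]:
  ys,xs=np.nonzero(o['pixels']); D=dep(p,np.c_[xs,ys],d); D=D[(D[:,2]>.08)]; print('sleeve',D.mean(0),np.percentile(D,[1,50,99],axis=0))
go(.485,.3185,.056,8.3)
```

```text
c [0.4891 0.3203] m [0.4897 0.321 ] z 0.084 head -171.6 size [64. 17.] sc [ 89. -20.] px [263. 188.] False
c [0.4878 0.1259] m [0.4875 0.1266] z 0.0177 head -90.2 size [64. 19.] sc [-11.  76.] px [424. 196.] False
sleeve [0.5723 0.3331 0.0911] [[0.5506 0.3144 0.0813]
 [0.5725 0.3331 0.0907]
 [0.5929 0.3517 0.0957]]
t 13.65 now [0.4922 0.3228 0.2016] phi 8.4 F [-0.2 -0.  -0.7] op 1.0 q [ 0.4   0.51  1.57 -0.01  1.05  1.83]
delta cm [ -0.72  -0.43 -14.56] rot units [ 0.03  0.21 -0.02]
```

View pics/w9.png

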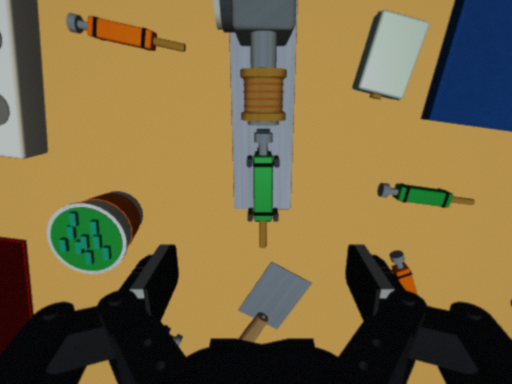

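Request:
step_arm(steps=[0.3, -0.3, -0.15, -1.6, 0, 0.1, 0, 0.3, -0.3, -0.1, -1.6, 0, 0.1, 0, 0.3, 0, 0, -1.6, 0, 0, 0, 0.3, 0, 0, -1.6, 0, 0, 0, 0.3, 0, 0, -1.6, 0, 0, 0, 0.3, 0, 0, -1.6, 0, 0, 0, 0.3, 0, 0, -1.6, 0, 0, 0, 0.3, 0, 0, -1.6, 0, 0, 0, 0.3, 0, 0, -1.6, 0, 0, 0, 0.3, 0, 0, 0, 0, 0, 0])

```text
time: 14.65
eef_pos: [0.4871, 0.3172, 0.0395]
eef_rot: [-0.164, 2.146, -2.159]
force: [-0.2, -0.3, -0.8]
opening: 0.701
```

Run:
```python
from h import *
go(.4855,.3201,.056,8.3)
```

```text
t 14.65 now [0.4871 0.3172 0.0395] phi 8.14 F [-0.2 -0.3 -0.8] op 0.701 q [ 0.39  0.75  1.67 -0.    0.74  1.82]
delta cm [-0.16  0.29  1.65] rot units [ 0.07 -0.11  0.03]
```

Request:
step_arm(steps=[0.3, -0.1, 0.15, 0.8, 0, 0, 0, 0.3, 0, 0.12, 0.8, 0, 0, 0, 0.3, 0, 0, 0, 0, 0, 0, 1, 0, 0, 0, 0, 0, 0, 1, 0, 0, 0, 0, 0, 0, 1, 0, 0, 0, 0, 0, 0, 1, 0, 0, 0, 0, 0, 0, 1, 0, 0, 0, 0, 0, 0, 1, 0, 0, 0, 0, 0, 0, 1, 0, 0, 0, 0, 0, 0], squeeze=40)

```text
time: 15.65
eef_pos: [0.4876, 0.3205, 0.0587]
eef_rot: [-0.16, 2.146, -2.156]
force: [-0.7, 1.1, 1.0]
opening: 0.206
```

Run:
```python
from h import *
go(.4855,.3201,.056,8.3)
p,im,d=snap('wrist','w10.png')
```

```text
t 15.65 now [0.4876 0.3205 0.0587] phi 8.12 F [-0.7  1.1  1. ] op 0.206 q [ 0.39  0.72  1.66 -0.    0.77  1.82]
delta cm [-0.21 -0.04 -0.27] rot units [ 0.06 -0.07  0.04]
```

View pics/w10.png

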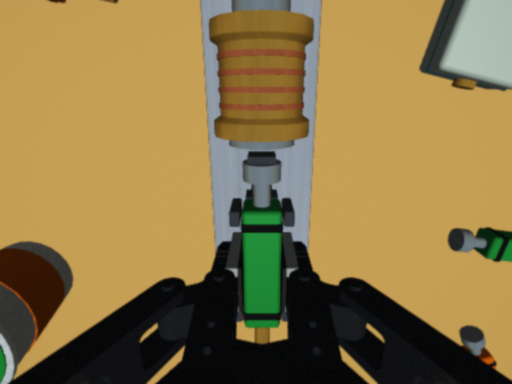

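Request:
step_arm(steps=[0.6, 0, 0, 0, 0, 0, 0, 0.6, 0, 0, 0, 0, 0, 0, 0.6, -0.1, 0, 0.5, 0, 0, 0, 0.6, -0.1, 0, 0.5, 0, 0, 0, 0.6, 0, 0, 0, 0, 0, 0, 1, 0, 0, 0, 0, 0, 0, 1, 0, 0, 0, 0, 0, 0, 1, 0, 0, 0, 0, 0, 0, 1, 0, 0, 0, 0, 0, 0, 1, 0, 0, 0, 0, 0, 0])

```text
time: 16.7
eef_pos: [0.4857, 0.3206, 0.07]
eef_rot: [-0.159, 2.146, -2.155]
force: [0.0, 0.3, 1.4]
opening: 0.198
```

Run:
```python
from h import *
go(.5,.28,.24,30)
```

```text
t 16.7 now [0.4857 0.3206 0.07  ] phi 8.12 F [0.  0.3 1.4] op 0.198 q [ 0.39  0.7   1.66 -0.    0.79  1.82]
delta cm [ 1.43 -4.06 17.  ] rot units [ 0.06 -0.06  4.38]
```

Request:
step_arm(steps=[1, 0, 0, 1.5, 0, 0, 0, 1, 0, 0, 1.5, 0, 0, 0, 1, 0, 0, 2, 0, 0, 0, 1, 0, 0, 2, 0, 0, 0, 1, 0, 0, 2, 0, 0, 0.5, 1, 0, -1, 2, 0, 0, 1.5, 1, 0, -3, 1, 0, 0, 1.6, 1, 0, -3, 0, 0, 0, 1.6, 1, 0, -3, 0, 0, 0, 1.6, 1, 0, -3, 0, 0, 0, 1.6])

```text
time: 17.7
eef_pos: [0.4832, 0.1891, 0.1917]
eef_rot: [-0.827, 1.667, -1.689]
force: [0.2, 0.3, -1.6]
opening: 0.2
```

Request:
step_arm(steps=[1, 0, -2, 0.2, 0, 0, 1.6, 1, 0, -2, 0.2, 0, 0, 1.6, 1, 0, -2, 0.2, 0, 0, 1.6, 1, 0, -2, 0.2, 0, 0, 1.6, 1, 0, -2, 0.2, 0, 0, 1.6, 1, 0, -2, 0.2, 0, 0, 1.6, 1, 0, -2, 0.2, 0, 0, 1.6, 1, 0, 0, 0.2, 0, 0, 1.6, 1, 0, 0, 0.2, 0, 0, 1.6, 1, 0, 0, 0, 0, 0, 1.6])

```text
time: 18.7
eef_pos: [0.48, 0.0386, 0.2084]
eef_rot: [-1.485, 0.602, -0.62]
force: [0.8, -1.1, -0.1]
opening: 0.201
```

Run:
```python
from h import *
go(.75,.03,.3,180)
p,im,d=snap('wrist','w11.png')
```

```text
t 18.7 now [0.48   0.0386 0.2084] phi 135.23 F [ 0.8 -1.1 -0.1] op 0.201 q [-0.15  0.37  1.82 -0.01  0.95 -0.94]
delta cm [27.   -0.86  9.16] rot units [0.02 0.14 8.95]
```

View pics/w11.png

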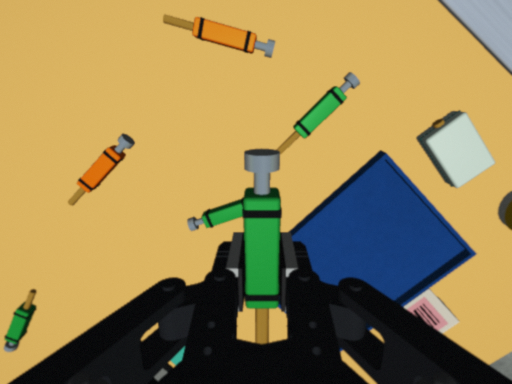

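Request:
step_arm(steps=[1, 2, 0, 0.5, 0, 0, 1.3, 1, 2, 0, 0.5, 0, 0, 1.3, 1, 2, 0, 0.5, 0, 0, 1.3, 1, 2, 0, 0.5, 0, 0, 1.3, 1, 2, 0, 0.5, 0, 0, 1.3, 1, 2, 0, 0.5, 0, 0, 1.0, 1, 2, 0, 0.5, 0, 0, 0.6, 1, 2, 0, 0.5, 0, 0, 0, 1, 2, 0, 0.5, 0, 0, 0, 1, 0, 0, 0, 0, 0, 0])

```text
time: 19.75
eef_pos: [0.6611, 0.04, 0.2506]
eef_rot: [-1.572, 0.052, -0.052]
force: [-0.3, -0.1, -1.4]
opening: 0.201
```

Run:
```python
from h import *
import pickle
p,im,d=snap('wrist','w12.png')
np.savez('w12.npz',d=d,im=im);pickle.dump(p,open('w12.pkl','wb'))
go(.66,.03,.2,180)
for o in manip.outline_of('tray','wrist')[:2]:
  ys,xs=np.nonzero(o['pixels']); D=dep(p,np.c_[xs,ys],d); print(o['conf'],len(xs),np.percentile(D,[1,50,99],axis=0).round(4))
```

```text
t 19.8 now [0.6591 0.0402 0.2498] phi 176.24 F [-0.5 -0.2 -2. ] op 0.198 q [-0.11  0.56  1.31 -0.    1.27 -1.61]
delta cm [ 0.09 -1.02 -4.98] rot units [ 0.02 -0.04  0.75]
0.75 23920 [[ 0.5758 -0.0877  0.0029]
 [ 0.6513  0.0271  0.0053]
 [ 0.7633  0.1482  0.0196]]
0.28 1475 [[ 0.4759 -0.0847  0.0036]
 [ 0.4987 -0.0368  0.0174]
 [ 0.5248  0.0185  0.0198]]
```

View pics/w12.png

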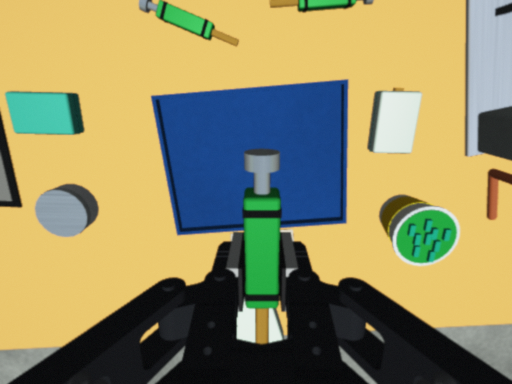

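Run:
```python
from h import *
import pickle
np.set_printoptions(precision=4,suppress=True)
z=np.load('w12.npz');d=z['d'];im=z['im'];p=pickle.load(open('w12.pkl','rb'))
# blue mask + lines
hsv=cv2.cvtColor(im,cv2.COLOR_BGR2HSV)
m=((hsv[...,0]>105)&(hsv[...,0]<125)&(hsv[...,1]>120)).astype(np.uint8)
n,L,st,_=cv2.connectedComponentsWithStats(m);i=1+np.argmax(st[1:,4]);m=(L==i).astype(np.uint8)
c=max(cv2.findContours(m,cv2.RETR_EXTERNAL,cv2.CHAIN_APPROX_NONE)[0],key=cv2.contourArea)
h=cv2.convexHull(c);q=cv2.approxPolyDP(h,8,True).reshape(-1,2);print(q)
P=atz(p,q,.018);print(P)
for a,b in zip(P,np.roll(P,-1,0)): print(np.linalg.norm(a-b), np.degrees(np.arctan2(*(b-a)[1::-1])))
print('mean',P.mean(0))
```

```text
[[346  80]
 [344 222]
 [178 233]
 [153  96]]
[[ 0.5745  0.147   0.018 ]
 [ 0.7616  0.1488  0.018 ]
 [ 0.7634 -0.0859  0.018 ]
 [ 0.5774 -0.0875  0.018 ]]
0.18713053587328674 0.5632920735530543
0.23476442483272197 -89.56505657594118
0.1860109129736707 -179.50962605220627
0.23452785887391328 90.70837787512252
mean [0.6693 0.0306 0.018 ]
```

Request:
step_arm(steps=[1, 0.1, 0.8, -1.5, 0, 0, 0.2, 1, 0.1, 0.8, -1.5, 0, 0, 0.2, 1, 0.1, 0.8, -1.5, 0, 0, 0.2, 1, 0.1, 0.8, -1.5, 0, 0, 0.15, 1, 0.1, 0.8, -1.5, 0, 0, 0, 1, 0.1, 0.8, -1.5, 0, 0, 0, 1, 0.1, 0.8, -1.5, 0, 0, 0, 1, 0, 0, -1.5, 0, 0, 0, 1, 0, 0, -1.5, 0, 0, 0, 1, 0, 0, 0, 0, 0, 0])

```text
time: 20.85
eef_pos: [0.6553, 0.1041, 0.0992]
eef_rot: [-1.571, 0.013, 0.018]
force: [-0.5, 0.1, -0.5]
opening: 0.197
```

Run:
```python
from h import *
go(.667,.1026,.010,180.5)
```

```text
t 20.85 now [0.6553 0.1041 0.0992] phi -179.82 F [-0.5  0.1 -0.5] op 0.197 q [-0.01  0.74  1.42 -0.    1.   -1.58]
delta cm [ 1.17 -0.15 -8.92] rot units [ 0.   -0.22  0.06]
```

Request:
step_arm(steps=[1, 0.3, -0.02, -1.4, 0, -0.1, 0.03, 1, 0.3, -0.02, -1.4, 0, -0.1, 0.03, 1, 0.3, -0.02, -1.4, 0, 0, 0, 1, 0.3, -0.02, -1.4, 0, 0, 0, 1, 0.3, -0.02, -1, 0, 0, 0, 1, 0, 0, 0, 0, 0, 0, 1, 0, 0, 0, 0, 0, 0, 1, 0, 0, 0, 0, 0, 0, 1, 0, 0, 0, 0, 0, 0, 1, 0, 0, 0, 0, 0, 0])

```text
time: 21.85
eef_pos: [0.6744, 0.1042, 0.0319]
eef_rot: [-1.571, -0.01, 0.003]
force: [-1.1, -0.2, -0.7]
opening: 0.196
```

Run:
```python
from h import *
go(.667,.1026,.010,180.5)
```

```text
t 21.85 now [0.6744 0.1042 0.0319] phi -179.52 F [-1.1 -0.2 -0.7] op 0.196 q [-0.01  0.85  1.41 -0.    0.88 -1.59]
delta cm [-0.74 -0.16 -2.19] rot units [0.   0.06 0.  ]
```

Request:
step_arm(steps=[1, -0.3, -0.1, -0.7, 0, 0.03, 0, 1, -0.3, -0.1, -0.7, 0, 0.03, 0, 1, -0.1, 0, -0.6, 0, 0, 0, 1, 0, 0, -0.2, 0, 0, 0, 1, 0, 0, 0, 0, 0, 0, 0.65, 0, 0, 0, 0, 0, 0, 0.65, 0, 0, 0, 0, 0, 0, 0.65, 0, 0, 0, 0, 0, 0, 0.65, 0, 0, 0, 0, 0, 0, 0.65, 0, 0, 0, 0, 0, 0])

```text
time: 22.85
eef_pos: [0.6676, 0.102, 0.0095]
eef_rot: [-1.571, -0.008, 0.005]
force: [0.0, -0.3, 0.2]
opening: 0.355
```

Run:
```python
from h import *
go(.5,.13,.2,90)
p,im,d=snap('wrist','w13.png')
```

```text
t 22.85 now [0.6676 0.102  0.0095] phi -179.52 F [ 0.  -0.3  0.2] op 0.355 q [-0.01  0.87  1.43 -0.    0.84 -1.59]
delta cm [-16.76   2.8   19.05] rot units [  0.02   0.02 -18.1 ]
```

View pics/w13.png

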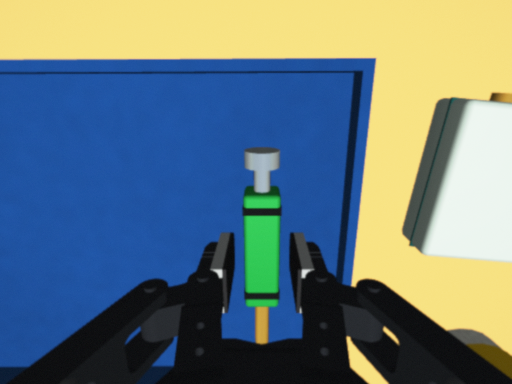

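Request:
step_arm(steps=[0.65, 0, 0, 1.5, 0, 0, 0, 0.65, 0, 0, 2, 0, 0, 0, 0.65, 0, 0, 3, 0, 0, 0, 0.6, -1, 0, 3, 0, 0, -1, 0.5, -2, 0, 2, 0, 0, -1.5, 0.4, -2, 0.4, 1, 0, 0, -1.6, 0.4, -2, 0.4, 1, 0, 0, -1.6, 0.4, -2, 0.4, 1, 0, 0, -1.6, 0.4, -2, 0.4, 0, 0, 0, -1.6, 0.4, -2, 0.4, 0, 0, 0, -1.6])

```text
time: 23.9
eef_pos: [0.5381, 0.1215, 0.1711]
eef_rot: [-1.438, 0.723, -0.752]
force: [-0.1, -0.5, -0.9]
opening: 0.603
```

Run:
```python
from h import *
go(.4875,.1262,.15,90)
```

```text
t 23.9 now [0.5381 0.1215 0.1711] phi 125.78 F [-0.1 -0.5 -0.9] op 0.603 q [ 0.02  0.5   1.69 -0.01  0.93 -0.6 ]
delta cm [-5.06  0.47 -2.11] rot units [ 0.12  0.18 -7.16]
```

Request:
step_arm(steps=[0.4, -0.9, 0.1, -0.3, 0.02, 0.04, -1.4, 0.4, -0.9, 0.1, -0.3, 0.02, 0.04, -1.4, 0.4, -0.9, 0.1, -0.3, 0.02, 0.04, -1.4, 0.4, -0.9, 0.1, -0.3, 0.02, 0.04, -1.4, 0.4, -0.9, 0.1, -0.3, 0.02, 0.04, -1, 0.4, -0.3, 0, -0.3, 0, 0, -0.4, 0.4, 0, 0, 0, 0, 0, 0, 0.4, 0, 0, 0, 0, 0, 0, 0.4, 0, 0, 0, 0, 0, 0, 0.4, 0, 0, 0, 0, 0, 0])

```text
time: 24.9
eef_pos: [0.4875, 0.128, 0.1641]
eef_rot: [-1.197, 1.208, -1.224]
force: [-0.2, 0.8, -0.0]
opening: 0.603
```

Run:
```python
from h import *
np.set_printoptions(precision=4,suppress=True)
p,im,d=snap('wrist','w14.png');shown(nozzles(p,im,d))
go(.4875,.1262,.004,90)
```

```text
c [0.4858 0.1254] m [0.4861 0.1266] z 0.018 head -89.8 size [64. 16.] sc [-22. 103.] px [258. 176.] False
c [0.6628 0.1035] m [0.6637 0.1034] z 0.023 head 0.1 size [66. 18.] sc [-10.  89.] px [430. 196.] False
c [ 0.4968 -0.0326] m [ 0.497  -0.0329] z 0.0177 head 66.8 size [71. 20.] sc [ 88. -18.] px [269. 304.] False
t 24.95 now [0.4875 0.128  0.1641] phi 89.37 F [ 0.9 -0.2 -0.5] op 0.595 q [ 0.04  0.46  1.81 -0.    0.86  0.05]
delta cm [ -0.    -0.18 -16.01] rot units [0.02 0.13 0.13]
```

View pics/w14.png

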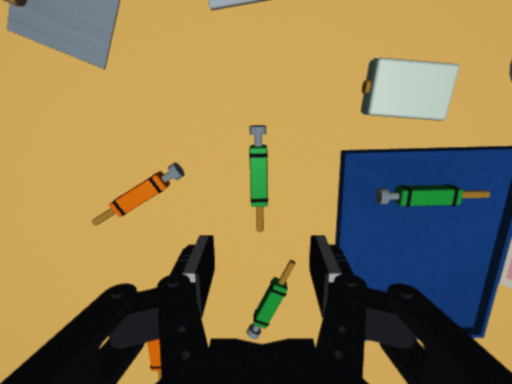

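Request:
step_arm(steps=[0.4, 0, -0.1, -1.6, 0, 0.1, 0.1, 0.4, 0, -0.1, -1.6, 0, 0, 0, 0.4, 0, 0, -1.6, 0, 0, 0, 0.4, 0, 0, -1.6, 0, 0, 0, 0.4, 0, 0, -1.6, 0, 0, 0, 0.4, 0, 0, -1.6, 0, 0, 0, 0.4, 0, 0, -1.6, 0, 0, 0, 0.4, 0, 0, -1.2, 0, 0, 0, 0.4, 0, 0, -0.3, 0, 0, 0, 0.4, 0, 0, 0, 0, 0, 0])

```text
time: 25.95
eef_pos: [0.4866, 0.1247, 0.0233]
eef_rot: [-1.215, 1.211, -1.207]
force: [0.4, -0.4, -0.8]
opening: 0.601
```

Run:
```python
from h import *
go(.4865,.1262,.004,90)
```

```text
t 25.95 now [0.4866 0.1247 0.0233] phi 90.1 F [ 0.4 -0.4 -0.8] op 0.601 q [ 0.03  0.72  1.88 -0.    0.54  0.03]
delta cm [-0.01  0.15 -1.93] rot units [ 0.02 -0.06 -0.02]
```

Request:
step_arm(steps=[0.4, 0, 0.1, -0.7, 0, 0, 0, 0.4, 0, 0.05, -0.7, 0, 0, 0, 0.4, 0, 0, -0.45, 0, 0, 0, 0.4, 0, 0, 0, 0, 0, 0, 1, 0, 0, 0, 0, 0, 0, 1, 0, 0, 0, 0, 0, 0, 1, 0, 0, 0, 0, 0, 0, 1, 0, 0, 0, 0, 0, 0, 1, 0, 0, 0, 0, 0, 0, 1, 0, 0, 0, 0, 0, 0])

```text
time: 26.95
eef_pos: [0.4883, 0.1264, 0.005]
eef_rot: [-1.212, 1.207, -1.209]
force: [-0.7, -0.6, -0.1]
opening: 0.195
```

Run:
```python
from h import *
go(.6685,.0546,.09,180.5)
p,im,d=snap('wrist','w15.png')
```

```text
t 26.95 now [0.4883 0.1264 0.005 ] phi 90.13 F [-0.7 -0.6 -0.1] op 0.195 q [ 0.03  0.76  1.88 -0.    0.5   0.03]
delta cm [18.02 -7.18  8.5 ] rot units [2.000e-02 1.000e-02 1.807e+01]
```

View pics/w15.png

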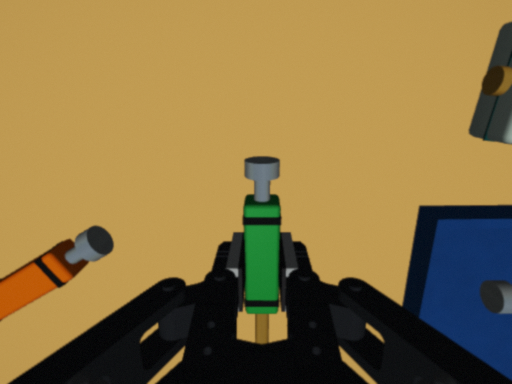

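Request:
step_arm(steps=[1, 0, 0, 2, 0, 0, 0, 1, 0, 0, 2.5, 0, 0, 0, 1, 0, 0, 2.5, 0, 0, 1, 1, 1, 0, 2, 0, 0, 1.6, 1, 2, -1, 0, 0, 0, 1.6, 1, 2, -1, 0, 0, 0, 1.6, 1, 2, -1, 0, 0, 0, 1.6, 1, 2, -1, 0, 0, 0, 1.6, 1, 2, -1, 0, 0, 0, 1.6, 1, 2, -1, 0, 0, 0, 1.6])

```text
time: 28.0
eef_pos: [0.6153, 0.0658, 0.0979]
eef_rot: [-1.551, 0.36, -0.359]
force: [-0.2, 0.3, -1.0]
opening: 0.198
```

Run:
```python
from h import *
go(.665,.0546,.08,180.5)
```

```text
t 28.0 now [0.6153 0.0658 0.0979] phi 153.77 F [-0.2  0.3 -1. ] op 0.198 q [-0.07  0.69  1.55 -0.01  0.9  -1.17]
delta cm [ 4.97 -1.12 -1.79] rot units [ 0.12 -0.01  5.35]
```

Request:
step_arm(steps=[1, 1.2, -0.2, 0, 0, 0, 1.3, 1, 1.2, -0.2, 0, 0, 0, 1.3, 1, 1.1, -0.2, 0, 0, 0, 1.2, 1, 1, -0.1, -0.5, 0, 0, 0.8, 1, 0.2, 0, -1, 0, 0, 0.3, 1, 0.1, 0, -1, 0, 0, 0, 1, 0.1, 0, -1, 0, 0, 0, 1, 0, 0, 0, 0, 0, 0, 1, 0, 0, 0, 0, 0, 0, 1, 0, 0, 0, 0, 0, 0])

```text
time: 29.0
eef_pos: [0.664, 0.0567, 0.0569]
eef_rot: [-1.581, 0.017, -0.008]
force: [-0.9, -0.2, 0.1]
opening: 0.197
```

Run:
```python
from h import *
go(.665,.0546,.010,180.5)
```

```text
t 29.0 now [0.664  0.0567 0.0569] phi 179.09 F [-0.9 -0.2  0.1] op 0.197 q [-0.08  0.8   1.44 -0.01  0.91 -1.62]
delta cm [ 0.1  -0.21 -4.69] rot units [ 0.12 -0.06  0.28]
```

Request:
step_arm(steps=[1, 0, -0.1, -1.2, 0.06, 0, 0.14, 1, 0, -0.1, -1.2, 0.06, 0, 0.14, 1, 0.1, 0, -1.2, 0, 0, 0, 1, 0.1, 0, -0.4, 0, 0, 0, 1, 0, 0, -0.2, 0, 0, 0, 1, 0, 0, 0, 0, 0, 0, 1, 0, 0, 0, 0, 0, 0, 1, 0, 0, 0, 0, 0, 0, 1, 0, 0, 0, 0, 0, 0, 1, 0, 0, 0, 0, 0, 0])

```text
time: 30.0
eef_pos: [0.6668, 0.0546, 0.0123]
eef_rot: [-1.57, -0.006, 0.011]
force: [0.6, -0.1, -0.7]
opening: 0.199
```

Run:
```python
from h import *
go(.665,.0546,.010,180.5)
```

```text
t 30.0 now [0.6668 0.0546 0.0123] phi -179.4 F [ 0.6 -0.1 -0.7] op 0.199 q [-0.09  0.86  1.44  0.    0.84 -1.67]
delta cm [-0.18  0.   -0.23] rot units [-0.01 -0.03 -0.02]
```

Request:
step_arm(steps=[1, -0.1, 0, -0.3, 0, 0, 0, 1, 0, 0, 0, 0, 0, 0, 0.65, 0, 0, 0, 0, 0, 0, 0.65, 0, 0, 0, 0, 0, 0, 0.65, 0, 0, 0, 0, 0, 0, 0.65, 0, 0, 0.5, 0, 0, 0, 0.65, 0, 0, 2, 0, 0, 0, 0.65, 0, 0, 3, 0, 0, 0, 0.65, 0, 0, 3, 0, 0, -1, 0.65, -1, -0.5, 2, 0, 0, -1.6])

```text
time: 31.0
eef_pos: [0.6541, 0.0501, 0.1154]
eef_rot: [-1.56, 0.181, -0.169]
force: [0.7, -0.5, 1.0]
opening: 0.345
```

Request:
step_arm(steps=[0.4, -2, -1, 2, 0, 0, -1.6, 0.4, -2, -1, 1, 0, 0, -1.6, 0.4, -2, -1, 1, 0, 0, -1.6, 0.4, -2, -1, 1, 0, 0, -1.6, 0.4, -2, -1, 0, 0, 0, -1.6, 0.4, -2, -1, 0, 0, 0, -1.6, 0.4, -2, -1, 0, 0, 0, -1.6, 0.4, -2, -1, 0, 0, 0, -1.6, 0.4, 0, 0, 0, 0, 0, -1.6, 0.4, 0, 0, 0, 0, 0, -1.6])

```text
time: 32.0
eef_pos: [0.4898, -0.033, 0.1777]
eef_rot: [-1.154, 1.277, -1.299]
force: [-0.0, 0.4, -0.1]
opening: 0.599
```

Run:
```python
from h import *
go(.4975,-.0355,.16,65.5)
```

```text
t 32.0 now [ 0.4898 -0.033   0.1777] phi 83.82 F [-0.   0.4 -0.1] op 0.599 q [-0.29  0.43  1.83 -0.01  0.88 -0.18]
delta cm [ 0.77 -0.25 -1.77] rot units [ 0.11  0.1  -3.67]
```

Request:
step_arm(steps=[0.4, 0.3, -0.1, -0.3, 0.03, 0.03, -1.2, 0.4, 0.2, -0.1, -0.3, 0.03, 0.03, -1.2, 0.4, 0.2, 0, -0.3, 0.03, 0.03, -0.8, 0.4, 0, 0, -0.2, 0, 0, -0.2, 0.4, 0, 0, 0, 0, 0, 0, 0.4, 0, 0, 0, 0, 0, 0, 0.4, 0, 0, 0, 0, 0, 0, 0.4, 0, 0, 0, 0, 0, 0, 0.4, 0, 0, 0, 0, 0, 0, 0.4, 0, 0, 0, 0, 0, 0])

```text
time: 33.0
eef_pos: [0.4965, -0.0352, 0.1697]
eef_rot: [-0.981, 1.503, -1.512]
force: [0.3, -0.1, -0.0]
opening: 0.602
```

Run:
```python
from h import *
np.set_printoptions(precision=4,suppress=True)
p,im,d=snap('wrist','w16.png');shown(nozzles(p,im,d))
go(.4975,-.0355,.004,65.5)
```

```text
c [0.6625 0.0551] m [0.6579 0.0533] z 0.0231 head -6.9 size [58. 18.] sc [-60.  nan] px [390.  12.] True
c [ 0.4975 -0.037 ] m [ 0.4978 -0.0363] z 0.0179 head 64.8 size [64. 17.] sc [102. -17.] px [262. 173.] False
t 33.05 now [ 0.4965 -0.0353  0.1697] phi 66.18 F [ 0.4 -0.7 -0.1] op 0.602 q [-0.29  0.45  1.81 -0.    0.87  0.12]
delta cm [  0.1   -0.02 -16.57] rot units [ 0.03  0.05 -0.14]
```

View pics/w16.png

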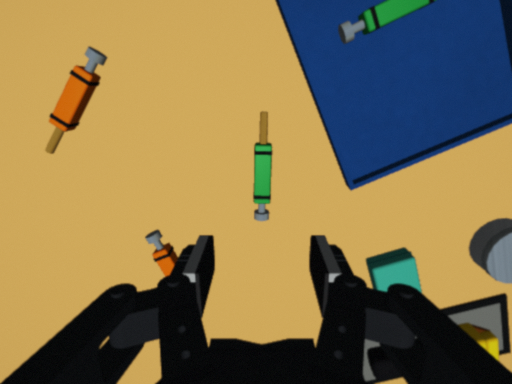

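Request:
step_arm(steps=[0.4, 0.05, -0.1, -1.7, 0, 0, -0.1, 0.4, 0.05, 0, -1.7, 0, 0, 0, 0.4, 0, 0, -1.7, 0, 0, 0, 0.4, 0, 0, -1.7, 0, 0, 0, 0.4, 0, 0, -1.7, 0, 0, 0, 0.4, 0, 0, -1.7, 0, 0, 0, 0.4, 0, 0, -1.7, 0, 0, 0, 0.4, 0, 0, -1.5, 0, 0, 0, 0.4, 0, 0, -0.7, 0, 0, 0, 0.4, 0, 0, 0, 0, 0, 0])

```text
time: 34.05
eef_pos: [0.5005, -0.0371, 0.0248]
eef_rot: [-0.971, 1.503, -1.522]
force: [0.2, 0.3, 0.1]
opening: 0.602
```

Run:
```python
from h import *
go(.4975,-.0365,.004,65.2)
```

```text
t 34.05 now [ 0.5005 -0.0371  0.0248] phi 65.72 F [0.2 0.3 0.1] op 0.602 q [-0.3   0.72  1.89 -0.    0.52  0.13]
delta cm [-0.3   0.06 -2.08] rot units [ 0.06  0.13 -0.1 ]
```

Request:
step_arm(steps=[0.4, -0.15, 0, -0.8, 0, 0.1, -0.1, 0.4, -0.15, 0, -0.8, 0, 0, 0, 0.4, 0, 0, -0.4, 0, 0, 0, 0.4, 0, 0, 0, 0, 0, 0, 1, 0, 0, 0, 0, 0, 0, 1, 0, 0, 0, 0, 0, 0, 1, 0, 0, 0, 0, 0, 0, 1, 0, 0, 0, 0, 0, 0, 1, 0, 0, 0, 0, 0, 0, 1, 0, 0, 0, 0, 0, 0])

```text
time: 35.05
eef_pos: [0.4992, -0.0376, 0.0056]
eef_rot: [-0.97, 1.511, -1.528]
force: [0.9, -0.5, -1.3]
opening: 0.199
```

Run:
```python
from h import *
go(.663,.0066,.1,0.5)
p,im,d=snap('wrist','w17.png')
```

```text
t 35.05 now [ 0.4992 -0.0376  0.0056] phi 65.19 F [ 0.9 -0.5 -1.3] op 0.199 q [-0.3   0.76  1.9  -0.01  0.48  0.15]
delta cm [16.38  4.42  9.44] rot units [  0.11   0.03 -12.94]
```

View pics/w17.png

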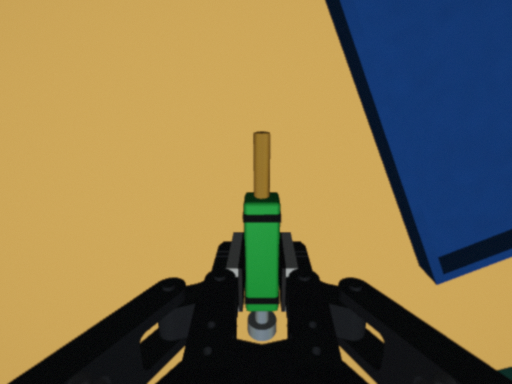

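Request:
step_arm(steps=[1, 0, 0, 2, 0, 0, 0, 1, 0, 0, 2.5, 0, 0, 0, 1, 0, 0, 2.5, 0, 0, -1, 1, 1, 0.5, 2, 0, 0, -1.6, 1, 2.3, 0.7, 0, 0, 0, -1.6, 1, 2.3, 0.7, 0, 0, 0, -1.6, 1, 2.3, 0.7, 0, 0, 0, -1.6, 1, 2.3, 0.7, 0, 0, 0, -1.6, 1, 2.3, 0.7, 0, 0, 0, -1.6, 1, 2, 0.2, 0, 0, 0, -1])

```text
time: 36.1
eef_pos: [0.6421, 0.0073, 0.0985]
eef_rot: [-0.095, 2.183, -2.181]
force: [1.1, 0.1, 0.3]
opening: 0.199
```

Run:
```python
from h import *
go(.663,.0066,.010,0.5)
```

```text
t 36.1 now [0.6421 0.0073 0.0985] phi 4.69 F [1.1 0.1 0.3] op 0.199 q [-0.16  0.71  1.49 -0.    0.95  1.33]
delta cm [ 2.09 -0.07 -8.85] rot units [-0.01 -0.06 -0.84]
```

Request:
step_arm(steps=[1, 0.5, -0.05, 0, 0, 0, -0.3, 1, 0.5, 0, -1, 0, 0, -0.3, 1, 0.3, 0, -1.5, 0, 0, -0.1, 1, 0.2, 0, -1.5, 0, 0, 0, 1, 0.1, 0, -1.5, 0, 0, 0, 1, 0, 0, -0.7, 0, 0, 0, 1, 0, 0, -0.3, 0, 0, 0, 1, 0, 0, 0, 0, 0, 0, 1, 0, 0, 0, 0, 0, 0, 1, 0, 0, 0, 0, 0, 0])

```text
time: 37.1
eef_pos: [0.6571, 0.0074, 0.0244]
eef_rot: [-0.032, 2.22, -2.216]
force: [-0.5, 0.0, -0.1]
opening: 0.194
```

Run:
```python
from h import *
go(.663,.0066,.010,0.5)
```

```text
t 37.1 now [0.6571 0.0074 0.0244] phi 1.02 F [-0.5  0.  -0.1] op 0.194 q [-0.16  0.84  1.47 -0.    0.85  1.39]
delta cm [ 0.59 -0.08 -1.44] rot units [-0.02 -0.13 -0.1 ]
```

Request:
step_arm(steps=[1, 0.3, -0.05, -0.5, 0, -0.1, -0.1, 1, 0.2, 0, -0.5, 0, 0, 0, 1, 0, 0, -0.4, 0, 0, 0, 1, 0, 0, 0, 0, 0, 0, 0.65, 0, 0, 0, 0, 0, 0, 0.65, 0, 0, 0, 0, 0, 0, 0.65, 0, 0, 0, 0, 0, 0, 0.65, 0, 0, 0, 0, 0, 0, 0.65, 0, 0, 1, 0, 0, 0, 0.65, 0, 0, 2, 0, 0, 0])

```text
time: 38.1
eef_pos: [0.662, 0.0069, 0.0401]
eef_rot: [-0.012, 2.221, -2.217]
force: [0.5, 0.3, -0.2]
opening: 0.351
```

Run:
```python
from h import *
go(.40,-.37,.17,106)
p,im,d=snap('wrist','w18.png')
p,im,d=snap('top');shown(nozzles(p,im,d,minpx=20))
```

```text
t 38.1 now [0.662  0.0069 0.0401] phi 0.47 F [ 0.5  0.3 -0.2] op 0.351 q [-0.16  0.82  1.46  0.    0.87  1.4 ]
delta cm [-26.2  -37.69  12.99] rot units [ 2.000e-02 -4.000e-02  2.111e+01]
c [ 0.40320694 -0.37517642] m [ 0.40308094 -0.3751922 ] z 0.0183 head 105.4 size [55. 12.] sc [84. 14.] px [351. 215.] False
```

View pics/w18.png

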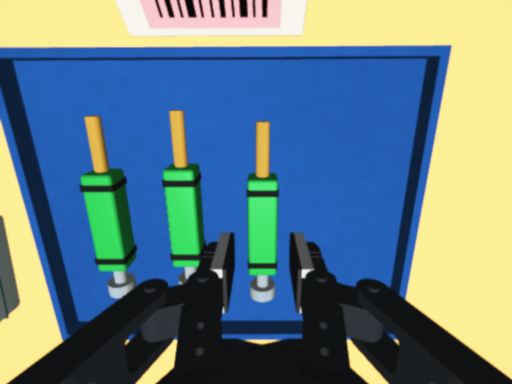

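Request:
step_arm(steps=[0.65, 0, 0, 3, 0, 0, 0, 0.65, 0, 0, 3, 0, 0, 0, 0.5, -1, -2, 3, 0, 0, 1, 0.4, -2, -3, 3, 0, 0, 1.3, 0.4, -2, -3, 2, 0, 0, 1.3, 0.4, -2, -3, 0, 0, 0, 1.3, 0.4, -2, -3, 0, 0, 0, 1.3, 0.4, -2, -3, 0, 0, 0, 1.3, 0.4, -2, -3, 0, 0, 0, 1.3, 0.4, -2, -3, 0, 0, 0, 1.3])

```text
time: 39.2
eef_pos: [0.5122, -0.2269, 0.1902]
eef_rot: [-0.824, 1.651, -1.661]
force: [-0.7, 0.3, 0.9]
opening: 0.6
```

Run:
```python
from h import *
go(.405,-.3775,.17,105)
```

```text
t 39.2 now [ 0.5122 -0.2269  0.1902] phi 53.59 F [-0.7  0.3  0.9] op 0.6 q [-0.62  0.49  1.65  0.01  0.99  0.01]
delta cm [-10.72 -15.06  -2.02] rot units [-0.08  0.15 10.28]
```

Request:
step_arm(steps=[0.4, -1.3, -1.9, -0.2, 0, 0.02, 1.4, 0.4, -1.3, -1.9, -0.2, 0, 0.02, 1.4, 0.4, -1.3, -1.9, -0.2, 0, 0.02, 1.4, 0.4, -1.3, -1.9, -0.2, 0, 0.02, 1.4, 0.4, -1.3, -1.9, -0.2, 0, 0.02, 1.4, 0.4, -1.3, -1.9, -0.2, 0, 0.02, 1.4, 0.4, -1, -1.5, -0.2, 0, 0.02, 0.9, 0.4, -0.5, -0.5, 0, 0, 0, 0, 0.4, 0, 0, 0, 0, 0, 0, 0.4, 0, 0, 0, 0, 0, 0])

```text
time: 40.2
eef_pos: [0.4119, -0.3701, 0.1761]
eef_rot: [-1.293, 1.062, -1.058]
force: [0.2, -0.6, -0.7]
opening: 0.598
```

Run:
```python
from h import *
np.set_printoptions(precision=4,suppress=True)
p,im,d=snap('wrist','w19.png');shown(nozzles(p,im,d))
go(.405,-.3775,.004,105)
```

```text
c [ 0.4041 -0.377 ] m [ 0.404  -0.3763] z 0.018 head 104.8 size [64. 17.] sc [ 98. -17.] px [252. 176.] False
t 40.25 now [ 0.412  -0.3699  0.1761] phi 101.53 F [-0.5 -0.4 -0.4] op 0.602 q [-0.94  0.51  1.67  0.    0.97 -1.14]
delta cm [ -0.7   -0.76 -17.21] rot units [-0.06  0.01  0.69]
```

View pics/w19.png

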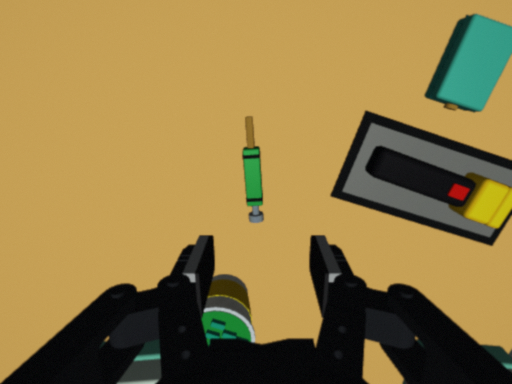

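Request:
step_arm(steps=[0.4, -0.35, -0.35, -1.7, -0.03, 0, 0.35, 0.4, -0.35, -0.35, -1.7, -0.03, 0, 0.35, 0.4, -0.1, 0, -1.7, 0, 0, 0, 0.4, 0, 0, -1.7, 0, 0, 0, 0.4, 0, 0, -1.7, 0, 0, 0, 0.4, 0, 0, -1.7, 0, 0, 0, 0.4, 0, 0, -1.7, 0, 0, 0, 0.4, 0, 0, -1.7, 0, 0, 0, 0.4, 0, 0, -1, 0, 0, 0, 0.4, 0, 0, -0.4, 0, 0, 0])

```text
time: 41.25
eef_pos: [0.4119, -0.37, 0.0241]
eef_rot: [-1.325, 1.0, -1.015]
force: [-0.5, -0.5, 1.3]
opening: 0.598
```

Run:
```python
from h import *
go(.404,-.3768,.004,104.8)
```

```text
t 41.25 now [ 0.4119 -0.37    0.0241] phi 105.53 F [-0.5 -0.5  1.3] op 0.598 q [-0.94  0.75  1.76  0.    0.62 -1.21]
delta cm [-0.79 -0.68 -2.01] rot units [ 0.06  0.08 -0.15]
```

Request:
step_arm(steps=[0.4, -0.4, -0.35, 0, 0, 0.05, -0.1, 0.4, -0.4, -0.35, -0.3, 0, 0, 0, 0.4, -0.1, -0.1, -0.7, 0, 0, 0, 0.4, -0.1, 0, -0.7, 0, 0, 0, 0.4, 0, 0, -0.2, 0, 0, 0, 1, 0, 0, 0, 0, 0, 0, 1, 0, 0, 0, 0, 0, 0, 1, 0, 0, 0, 0, 0, 0, 1, 0, 0, 0, 0, 0, 0, 1, 0, 0, 0, 0, 0, 0])

```text
time: 42.25
eef_pos: [0.4024, -0.3798, 0.0058]
eef_rot: [-1.325, 1.007, -1.023]
force: [-0.1, 0.3, 0.2]
opening: 0.197
```

Run:
```python
from h import *
go(.663,-.0414,.12,0.5)
p,im,d=snap('wrist','w20.png')
```

```text
t 42.25 now [ 0.4024 -0.3798  0.0058] phi 104.97 F [-0.1  0.3  0.2] op 0.197 q [-0.96  0.78  1.77 -0.    0.58 -1.22]
delta cm [26.06 33.84 11.42] rot units [  0.12  -0.05 -20.89]
```

View pics/w20.png

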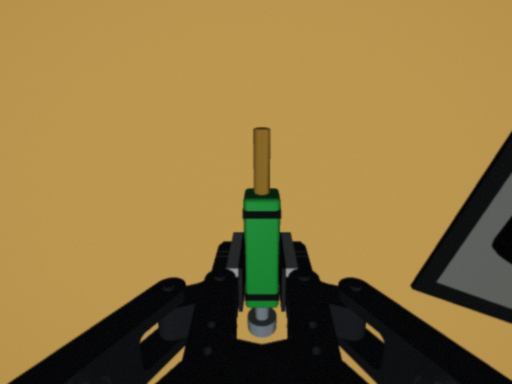

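Request:
step_arm(steps=[1, 0, 0, 2, 0, 0, 0, 1, 0, 0, 3, 0, 0, 0, 1, 0, 0, 3, 0, 0, -1, 1, 1, 1, 3, 0, 0, -1.4, 1, 2.2, 2.9, 1, 0, 0, -1.5, 1, 2.2, 2.9, 0, 0, 0, -1.5, 1, 2.2, 2.9, 0, 0, 0, -1.5, 1, 2.2, 2.9, 0, 0, 0, -1.5, 1, 2.2, 2.9, 0, 0, 0, -1.5, 1, 2.2, 2.9, 0, 0, 0, -1.5])

```text
time: 43.3
eef_pos: [0.546, -0.1928, 0.131]
eef_rot: [-0.734, 1.749, -1.77]
force: [-0.0, -0.8, 0.1]
opening: 0.198
```

Run:
```python
from h import *
go(.660,-.0414,.09,0.5)
```

```text
t 43.3 now [ 0.546  -0.1928  0.131 ] phi 45.11 F [-0.  -0.8  0.1] op 0.198 q [-0.53  0.6   1.64 -0.01  0.89  0.26]
delta cm [11.4  15.14 -4.1 ] rot units [ 0.13 -0.04 -8.92]
```

Request:
step_arm(steps=[1, 1.4, 1.9, 0, 0, 0, -1.1, 1, 1.4, 1.9, 0, 0, 0, -1.1, 1, 1.4, 1.9, 0, 0, 0, -1.1, 1, 1.4, 1.9, 0, 0, 0, -1.1, 1, 1.4, 1.9, 0, 0, 0, -1.1, 1, 1.4, 1.9, -0.5, 0, 0, -1.1, 1, 1.4, 1.9, -0.5, 0, 0, -1.1, 1, 1, 1, -1, 0, 0, -0.5, 1, 0.3, 0, -1, 0, 0, 0, 1, 0, 0, 0, 0, 0, 0])

```text
time: 44.3
eef_pos: [0.661, -0.0361, 0.0985]
eef_rot: [-0.064, 2.193, -2.209]
force: [-1.0, -0.4, -0.9]
opening: 0.2
```

Run:
```python
from h import *
go(.660,-.0414,.010,0.5)
```

```text
t 44.3 now [ 0.661  -0.0361  0.0985] phi 2.84 F [-1.  -0.4 -0.9] op 0.2 q [-0.22  0.74  1.43 -0.01  0.98  1.31]
delta cm [-0.1  -0.53 -8.85] rot units [ 0.08 -0.1  -0.47]
```

Request:
step_arm(steps=[1, 0, -0.3, -1.5, 0.04, -0.05, -0.25, 1, 0, -0.3, -1.5, 0.04, -0.05, -0.25, 1, 0, 0, -1.5, 0, 0, 0, 1, 0, 0, -1.5, 0, 0, 0, 1, 0, 0, -1.2, 0, 0, 0, 1, 0, 0, -0.3, 0, 0, 0, 1, 0, 0, 0, 0, 0, 0, 1, 0, 0, 0, 0, 0, 0, 1, 0, 0, 0, 0, 0, 0, 1, 0, 0, 0, 0, 0, 0])

```text
time: 45.3
eef_pos: [0.6594, -0.0458, 0.021]
eef_rot: [-0.008, 2.217, -2.22]
force: [-0.6, 0.5, 0.0]
opening: 0.195
```

Run:
```python
from h import *
go(.660,-.0414,.010,0.5)
```

```text
t 45.3 now [ 0.6594 -0.0458  0.021 ] phi 0.38 F [-0.6  0.5  0. ] op 0.195 q [-0.24  0.84  1.47 -0.    0.83  1.33]
delta cm [ 0.06  0.44 -1.1 ] rot units [ 0.02 -0.    0.02]
```

Request:
step_arm(steps=[1, 0.05, 0.25, -0.4, 0, 0, 0, 1, 0, 0.15, -0.4, 0, 0, 0, 1, 0, 0, -0.3, 0, 0, 0, 1, 0, 0, 0, 0, 0, 0, 0.65, 0, 0, 0, 0, 0, 0, 0.65, 0, 0, 0, 0, 0, 0, 0.65, 0, 0, 0, 0, 0, 0, 0.65, 0, 0, 0, 0, 0, 0, 0.65, 0, 0, 1, 0, 0, 0, 0.65, 0, 0, 2, 0, 0, 0])

```text
time: 46.3
eef_pos: [0.6589, -0.041, 0.0391]
eef_rot: [-0.012, 2.219, -2.22]
force: [-0.0, 0.0, -0.2]
opening: 0.347
```

Request:
step_arm(steps=[0.65, 0, 0, 3, 0, 0, 0, 0.65, 0, 0, 3, 0, 0, 0, 0.65, -1, 0, 3, 0, 0, 0, 0.65, -2, 0, 3, 0, 0, 0, 0.65, -2, 0, 3, 0, 0, 0, 0.5, -2, 0.5, 3, 0, 0, 0, 0.4, -2, 0.5, 0, 0, 0, 0, 0.3, -2, 0.5, 0, 0, 0, 0, 0.2, 0, 0, 0, 0, 0, 0, 0.1, 0, 0, 0, 0, 0, 0])

```text
time: 47.3
eef_pos: [0.5478, -0.0265, 0.2377]
eef_rot: [0.009, 2.205, -2.217]
force: [0.6, -0.9, 0.4]
opening: 0.902
```

Run:
```python
from h import *
np.set_printoptions(precision=4,suppress=True)
p,im,d=snap('wrist','w21.png');shown(nozzles(p,im,d))
for o in manip.outline_of('scanner','wrist')[:2]: print(o['conf'],o['xy'])
p,im,d=snap('top','top2.png')
go(.6,-.34,.25,-5)
```

```text
c [0.6933 0.063 ] m [0.6944 0.0631] z 0.0231 head -0.4 size [61. 18.] sc [-19.  nan] px [179.  30.] True
c [0.6652 0.1006] m [0.666  0.1008] z 0.0231 head 0.7 size [63. 18.] sc [-13.  98.] px [148.  58.] False
c [0.6634 0.0063] m [0.664  0.0064] z 0.0232 head 0.6 size [62. 17.] sc [-21. 100.] px [232.  61.] False
c [ 0.6627 -0.0413] m [ 0.6632 -0.041 ] z 0.0231 head 0.6 size [62. 17.] sc [-21.  98.] px [274.  62.] False
0.78 [502.3, 154.3]
t 47.45 now [ 0.5481 -0.0267  0.2367] phi 0.36 F [-0.  -1.1 -0.1] op 0.897 q [-0.25  0.41  1.63 -0.    1.09  1.31]
delta cm [  5.19 -31.33   1.33] rot units [ 0.06  0.15 -1.07]
```

View pics/w21.png

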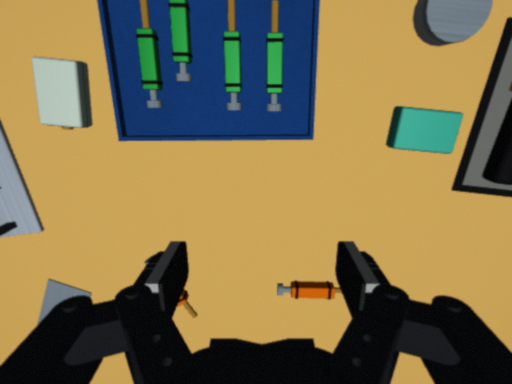

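View pics/top2.png

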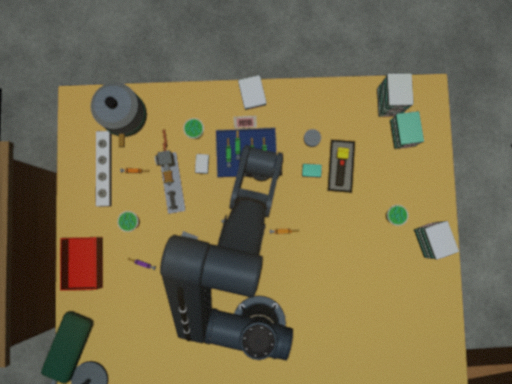

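Request:
step_arm(steps=[0.5, 1.4, 1, -0.4, 0, 0, 0, 0.5, 1.4, 1, -0.4, 0, 0, 0, 0.65, 1.4, 1, -0.4, 0, 0, 0, 0.65, 1.4, 1, -0.4, 0, 0, 0, 0.65, 1.4, 1, -0.4, 0, 0, 0, 0.65, 1.4, 1, -0.4, 0, 0, 0, 0.68, 1.4, 1, -0.4, 0, 0, 0, 0.68, 1.4, 1, -0.4, 0, 0, 0, 0.68, 0, 0, 0, 0, 0, 0, 0.68, 0, 0, 0, 0, 0, 0])

```text
time: 48.45
eef_pos: [0.6718, 0.058, 0.1949]
eef_rot: [0.0, 2.209, -2.22]
force: [0.0, -0.3, 0.1]
opening: 0.317
```

Run:
```python
from h import *
np.set_printoptions(precision=4,suppress=True)
p,im,d=snap('wrist','w22.png');shown(nozzles(p,im,d))
go(.69,.0625,.012,0)
```

```text
c [0.6962 0.0639] m [0.6968 0.0642] z 0.023 head -0.6 size [63. 16.] sc [-24. 129.] px [255. 147.] False
c [0.6664 0.1013] m [0.6673 0.1012] z 0.0229 head 0.0 size [63. 18.] sc [-22. 131.] px [222. 173.] False
c [0.6646 0.0076] m [0.6654 0.0076] z 0.0229 head 0.8 size [64. 18.] sc [-21. 128.] px [306. 175.] False
c [ 0.6637 -0.0392] m [ 0.6647 -0.0394] z 0.0227 head 1.3 size [64. 20.] sc [-12. 111.] px [348. 176.] False
t 48.5 now [0.6717 0.058  0.1949] phi 0.38 F [-0.1  0.6  0.5] op 0.318 q [-0.08  0.63  1.34 -0.    1.16  1.49]
delta cm [  1.83   0.45 -18.29] rot units [ 0.05  0.08 -0.08]
```

View pics/w22.png

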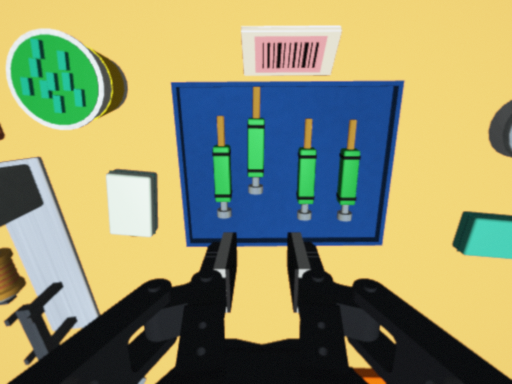

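Request:
step_arm(steps=[0.7, 0.7, 0.1, -1.6, 0.03, 0.05, -0.05, 0.7, 0.7, 0.1, -1.6, 0, 0, 0, 0.7, 0.7, 0.1, -1.6, 0, 0, 0, 0.7, 0.7, 0.1, -1.6, 0, 0, 0, 0.7, 0.7, 0, -1.6, 0, 0, 0, 0.7, 0.3, 0, -1.6, 0, 0, 0, 0.7, 0, 0, -1.6, 0, 0, 0, 0.7, 0, 0, -1, 0, 0, 0, 0.7, 0, 0, 0, 0, 0, 0, 0.7, 0, 0, 0, 0, 0, 0])

```text
time: 49.5
eef_pos: [0.7092, 0.0601, 0.0628]
eef_rot: [0.002, -2.218, 2.224]
force: [0.7, 0.2, -0.1]
opening: 0.3
```

Run:
```python
from h import *
np.set_printoptions(precision=4,suppress=True)
p,im,d=snap('wrist','w23.png');shown(nozzles(p,im,d))
go(.711,.062,.010,0)
```

```text
c [0.6979 0.064 ] m [0.6988 0.064 ] z 0.023 head -0.6 size [67. 17.] sc [-31. 144.] px [256. 230.] False
c [0.6826 0.1008] m [0.6865 0.1027] z 0.0229 head 164.5 size [42. 19.] sc [  -3. -142.] px [201. 247.] False
c [0.6782 0.0088] m [0.6796 0.008 ] z 0.0228 head -171.9 size [47. 20.] sc [  -4. -143.] px [335. 255.] False
c [ 0.6702 -0.0377] m [ 0.6729 -0.0379] z 0.0226 head -172.9 size [62. 23.] sc [  -5. -138.] px [398. 263.] False
t 49.55 now [0.7091 0.0601 0.0629] phi 0.01 F [-0.9 -0.7 -0.2] op 0.3 q [-0.07  0.84  1.31 -0.    1.    1.5 ]
delta cm [ 0.19  0.19 -5.29] rot units [ 0.03 -0.02 -0.  ]
```

View pics/w23.png

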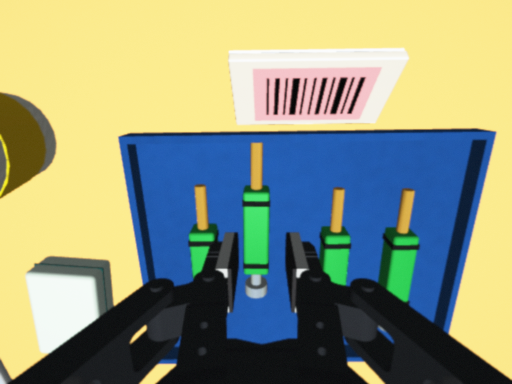

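Request:
step_arm(steps=[0.7, 0.1, 0.15, -0.8, 0, 0, 0, 0.7, 0.1, 0.15, -1, 0, 0, 0, 0.7, 0, 0, -1, 0, 0, 0, 0.7, 0, 0, -1, 0, 0, 0, 0.7, 0, 0, -0.8, 0, 0, 0, 0.7, 0, 0, -0.4, 0, 0, 0, 0.7, 0, 0, 0, 0, 0, 0, 1, 0, 0, 0, 0, 0, 0, 1, 0, 0, 0, 0, 0, 0, 1, 0, 0, 0, 0, 0, 0])

```text
time: 50.55
eef_pos: [0.7122, 0.0635, 0.0112]
eef_rot: [0.002, 2.217, -2.223]
force: [-0.3, -0.1, -1.0]
opening: 0.201
```

Run:
```python
from h import *
np.set_printoptions(precision=4,suppress=True)
p,im,d=snap('wrist','w24.png')
go(.711-.033,.0546,.010,0.5)
```

```text
t 50.6 now [0.7122 0.0635 0.0112] phi 0.02 F [-0.8  0.5  0.2] op 0.198 q [-0.07  0.91  1.31 -0.    0.92  1.51]
delta cm [-3.42 -0.89 -0.12] rot units [0.03 0.02 0.1 ]
```

View pics/w24.png

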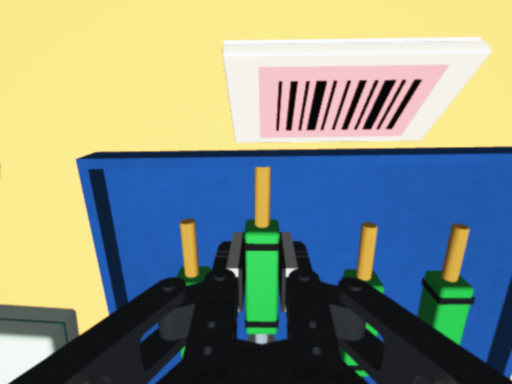

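Request:
step_arm(steps=[1, 0, -0.2, 0.4, 0, 0, 0, 1, 0, -0.3, 0.2, 0, 0, 0, 1, 0, -0.3, 0, 0, 0, 0, 1, -0.5, -0.1, 0, 0, 0, 0.1, 1, -0.8, 0, 0, 0, 0, 0, 1, -0.8, 0, 0, 0, 0, 0, 1, -0.8, 0, 0, 0, 0, 0, 1, -0.3, 0, 0, 0, 0, 0, 1, 0, 0, 0, 0, 0, 0, 1, 0, 0, 0, 0, 0, 0])

```text
time: 51.6
eef_pos: [0.6768, 0.0536, 0.0187]
eef_rot: [-0.008, 2.212, -2.219]
force: [-1.1, 0.2, -0.9]
opening: 0.196
```

Run:
```python
from h import *
go(.711-.033,.0546,.010,0.5)
```

```text
t 51.6 now [0.6768 0.0536 0.0187] phi 0.56 F [-1.1  0.2 -0.9] op 0.196 q [-0.08  0.86  1.42 -0.    0.86  1.48]
delta cm [ 0.12  0.1  -0.87] rot units [ 0.03  0.03 -0.01]
```

Request:
step_arm(steps=[1, 0.1, 0.1, -0.4, 0, 0, 0, 1, 0, 0, -0.35, 0, 0, 0, 1, 0, 0, -0.1, 0, 0, 0, 1, 0, 0, 0, 0, 0, 0, 0.68, 0, 0, 0, 0, 0, 0, 0.68, 0, 0, 0, 0, 0, 0, 0.68, 0, 0, 0, 0, 0, 0, 0.68, 0, 0, 1, 0, 0, 0, 0.68, 0, 0, 3, 0, 0, 0, 0.68, -0.5, 0, 4, 0, 0, 0])

```text
time: 52.6
eef_pos: [0.6702, 0.0548, 0.0863]
eef_rot: [-0.02, 2.218, -2.223]
force: [-0.0, 0.0, 1.1]
opening: 0.322
```

Request:
step_arm(steps=[0.6, -1, 0, 3, 0, 0, 0, 0.6, -1, 0, 3, 0, 0, 0, 0.6, -1, -1, 3, 0, 0, 0, 0.6, -1, -1, 3, 0, 0, 0, 0.5, -1, -1, 3, 0, 0, 0, 0.4, -0.5, -1, 0, 0, 0, 0, 0.3, 0, 0, 0, 0, 0, 0, 0.2, 0, 0, 0, 0, 0, 0, 0.1, 0, 0, 0, 0, 0, 0, 0, 0, 0, 0, 0, 0, 0])

```text
time: 53.6
eef_pos: [0.6151, 0.0146, 0.2514]
eef_rot: [-0.006, 2.209, -2.217]
force: [0.1, -0.0, 0.1]
opening: 0.999
```

Run:
```python
from h import *
import pickle
np.set_printoptions(precision=4,suppress=True)
p,im,d=snap('wrist','w25.png');shown(nozzles(p,im,d))
np.savez('w25.npz',d=d,im=im);pickle.dump(p,open('w25.pkl','wb'))
go(.6,-.34,.25,-5)
```

```text
c [0.6658 0.1008] m [0.6666 0.1009] z 0.023 head 0.2 size [63. 19.] sc [-19. 104.] px [192. 117.] False
c [0.6622 0.0542] m [0.6634 0.0543] z 0.023 head -0.1 size [62. 18.] sc [-21. 107.] px [229. 120.] False
c [0.6633 0.0073] m [0.6642 0.0066] z 0.0231 head 1.0 size [63. 16.] sc [-21. 106.] px [268. 120.] False
c [ 0.6625 -0.0404] m [ 0.6636 -0.0404] z 0.023 head 0.6 size [63. 18.] sc [-18. 104.] px [306. 121.] False
t 53.65 now [0.615  0.0146 0.2512] phi 0.63 F [ 0.3 -0.4  1.2] op 1.001 q [-0.16  0.49  1.44 -0.    1.2   1.4 ]
delta cm [ -1.5  -35.46  -0.12] rot units [ 0.04  0.06 -1.13]
```

View pics/w25.png

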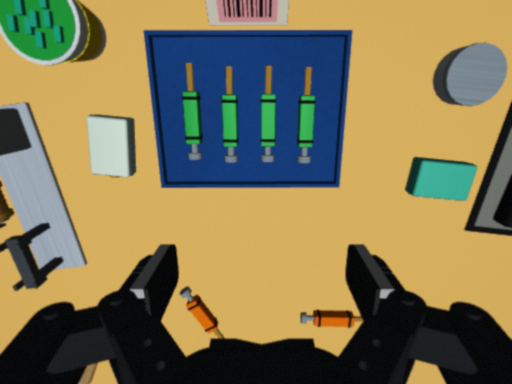

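Request:
step_arm(steps=[0, -0.3, -3.5, 0, 0, 0, -0.13, 0, -0.3, -3.5, 0, 0, 0, -0.13, 0, -0.3, -3.5, 0, 0, 0, -0.13, 0, -0.3, -3.5, 0, 0, 0, -0.13, 0, -0.3, -3.5, 0, 0, 0, -0.13, 0, -0.3, -3.5, 0, 0, 0, -0.13, 0, -0.3, -3.5, 0, 0, 0, -0.13, 0, -0.3, -3.5, 0, 0, 0, -0.13, 0, -0.3, -3.5, 0, 0, 0, -0.13, 0, 0, -3, 0, 0, 0, 0])

```text
time: 54.65
eef_pos: [0.5858, -0.3332, 0.2402]
eef_rot: [-0.078, -2.183, 2.167]
force: [0.4, 0.8, -0.8]
opening: 0.998
```

Run:
```python
from h import *
import pickle
np.set_printoptions(precision=4,suppress=True)
p,im,d=snap('wrist','w26.png')
np.savez('w26.npz',d=d,im=im);pickle.dump(p,open('w26.pkl','wb'))
for l in ['scanner','mat']:
  for o in manip.outline_of(l,'wrist')[:1]:
    ys,xs=np.nonzero(o['pixels']); D=dep(p,np.c_[xs,ys],d); print(l,o['conf'],D.mean(0)); 
    (c,s,a)=cv2.minAreaRect((D[:,:2]*1000).astype(np.float32));print(c,s,a); np.save('m_'+l,o['pixels'])
go(.6,-.34,.05,-5)
```

```text
scanner 0.78 [ 0.6125 -0.3455  0.0347]
(600.29248046875, -348.1746520996094) (49.22507858276367, 152.18264770507812) 84.65106201171875
mat 0.76 [ 0.6188 -0.3491  0.0061]
(605.4666137695312, -347.2204284667969) (100.0213851928711, 209.7706756591797) 83.74320220947266
t 54.8 now [ 0.5859 -0.3334  0.2399] phi -4.79 F [0.3 1.  0.3] op 1.0 q [-0.68  0.59  1.28  0.    1.28  0.97]
delta cm [  1.41  -0.66 -18.99] rot units [-0.09 -0.1  -0.04]
```

View pics/w26.png

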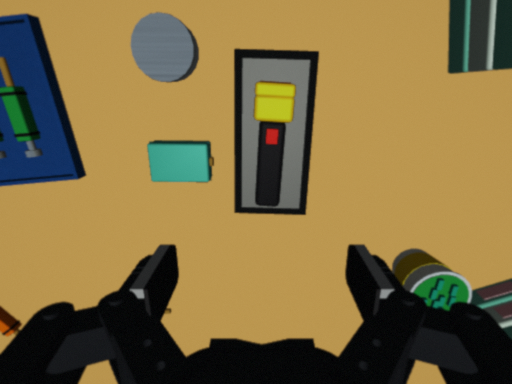

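Request:
step_arm(steps=[0.3, 0.3, -0.3, -1.7, -0.03, -0.03, -0.04, 0.3, 0.3, -0.3, -1.7, -0.03, -0.03, -0.04, 0.3, 0.3, -0.3, -1.7, 0, 0, 0, 0.3, 0.3, -0.3, -1.7, 0, 0, 0, 0.3, 0.3, -0.3, -1.7, 0, 0, 0, 0.3, 0.2, 0, -1.7, 0, 0, 0, 0.3, 0.1, 0, -1.7, 0, 0, 0, 0.3, 0, 0, -1.7, 0, 0, 0, 0.3, 0, 0, -1.7, 0, 0, 0, 0.3, 0, 0, 0, 0, 0, 0])

```text
time: 55.8
eef_pos: [0.606, -0.3402, 0.0727]
eef_rot: [-0.08, -2.185, 2.164]
force: [-1.5, 0.7, -0.9]
opening: 0.699
```

Run:
```python
from h import *
import pickle
np.set_printoptions(precision=4,suppress=True)
p,im,d=snap('wrist','w27.png')
for l in ['scanner']:
  for o in manip.outline_of(l,'wrist')[:1]:
    ys,xs=np.nonzero(o['pixels']); D=dep(p,np.c_[xs,ys],d); 
    (c,s,a)=cv2.minAreaRect((D[:,:2]*1000).astype(np.float32));print(c,s,a)
go(.604,-.3486,.008,-5.35)
```

```text
(592.3345336914062, -344.8370056152344) (54.57373046875, 190.33168029785156) 82.50504302978516
t 55.9 now [ 0.6075 -0.3414  0.0755] phi -4.78 F [-0.1  0.2  0.3] op 0.697 q [-0.67  0.81  1.34  0.    1.    0.98]
delta cm [-0.35 -0.72 -6.75] rot units [-0.08 -0.06 -0.11]
```

View pics/w27.png

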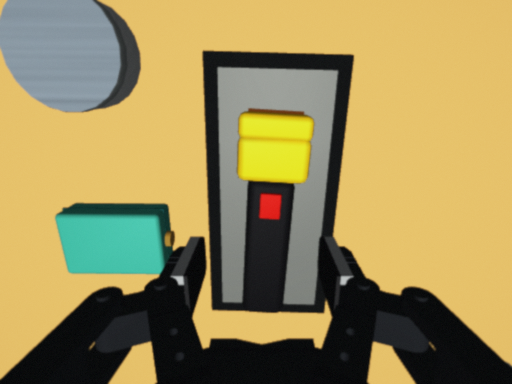

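Request:
step_arm(steps=[0.3, -0.15, -0.35, -1.2, -0.08, -0.06, -0.1, 0.3, -0.15, -0.35, -1.2, 0, 0, 0, 0.3, -0.05, -0.1, -1.2, 0, 0, 0, 0.3, 0, 0, -1.2, 0, 0, 0, 0.3, 0, 0, -1.2, 0, 0, 0, 0.3, 0, 0, -0.6, 0, 0, 0, 0.3, 0, 0, 0, 0, 0, 0, 0.3, 0, 0, 0, 0, 0, 0, 0.3, 0, 0, 0, 0, 0, 0, 0.3, 0, 0, 0, 0, 0, 0])

```text
time: 56.9
eef_pos: [0.6076, -0.3518, 0.0099]
eef_rot: [-0.109, -2.173, 2.184]
force: [0.6, 0.4, 0.6]
opening: 0.695
```

Run:
```python
from h import *
go(.604,-.3486,.008,-5.35)
p,im,d=snap('wrist','w28.png')
```

```text
t 56.9 now [ 0.6076 -0.3518  0.0099] phi -5.23 F [0.6 0.4 0.6] op 0.695 q [-0.68  0.89  1.36  0.    0.88  0.98]
delta cm [-0.36  0.32 -0.19] rot units [ 0.06  0.09 -0.02]
```

View pics/w28.png

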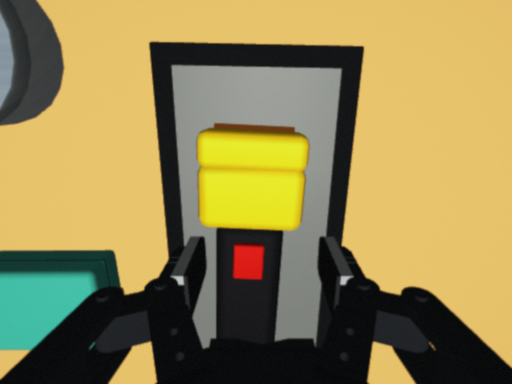

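Request:
step_arm(steps=[0.3, -0.25, 0.2, -0.1, 0, 0.05, 0, 0.3, -0.15, 0.15, -0.1, 0, 0.05, 0, 0.3, 0, 0, 0, 0, 0, 0, 1, 0, 0, 0, 0, 0, 0, 1, 0, 0, 0, 0, 0, 0, 1, 0, 0, 0, 0, 0, 0, 1, 0, 0, 0, 0, 0, 0, 1, 0, 0, 0, 0, 0, 0, 1, 0, 0, 0, 0, 0, 0, 1, 0, 0, 0, 0, 0, 0], squeeze=60)

```text
time: 57.95
eef_pos: [0.6041, -0.3482, 0.0096]
eef_rot: [-0.101, -2.168, 2.182]
force: [0.4, -0.4, 0.4]
opening: 0.364
```

Run:
```python
from h import *
go(.604,-.3486,.15,-5.35)
p,im,d=snap('wrist','w29.png')
```

```text
t 57.95 now [ 0.6041 -0.3482  0.0096] phi -5.24 F [ 0.4 -0.4  0.4] op 0.364 q [-0.68  0.89  1.37 -0.01  0.88  0.99]
delta cm [-1.000e-02 -4.000e-02  1.404e+01] rot units [ 0.08  0.01 -0.02]
```

View pics/w29.png

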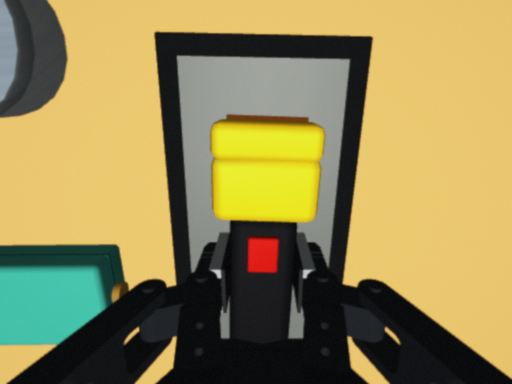

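Request:
step_arm(steps=[1, 0, 0, 1.5, 0, 0, 0, 1, 0, 0, 2.5, 0, 0, 0, 1, 0, 0, 2.5, 0, 0, 0, 1, 0, 0, 2.5, 0, 0, 0, 1, 0, 1, 1.5, 0, 0, 0, 1, 0.3, 2, 0, 0, 0, 0.2, 1, 0.5, 3, 0, 0, 0, 0.2, 1, 0.5, 3, 0, 0, 0, 0.2, 1, 0.5, 3, 0, 0, 0, 0.2, 1, 0.5, 3, 0, 0, 0, 0.2])

```text
time: 59.0
eef_pos: [0.6225, -0.1888, 0.117]
eef_rot: [0.003, -2.215, 2.219]
force: [0.4, 0.2, -1.8]
opening: 0.364
```

Run:
```python
from h import *
go(.62,.0305,.12,.5)
```

```text
t 59.0 now [ 0.6225 -0.1888  0.117 ] phi -0.18 F [ 0.4  0.2 -1.8] op 0.364 q [-0.46  0.7   1.46 -0.    0.99  1.11]
delta cm [-0.25 21.93  0.3 ] rot units [ 0.02 -0.06  0.14]
```

Request:
step_arm(steps=[1, 0, 2.5, 0, 0, 0, 0, 1, 0, 2.5, 0, 0, 0, 0, 1, 0, 2.5, 0, 0, 0, 0, 1, 0, 2.5, 0, 0, 0, 0, 1, 0, 2.5, 0, 0, 0, 0, 1, 0, 2.5, 0, 0, 0, 0, 1, 0, 2.5, 0, 0, 0, 0, 1, 0, 2, 0, 0, 0, 0.1, 1, 0, 0.5, 0, 0, 0, 0, 1, 0, 0, 0, 0, 0, 0])

```text
time: 60.0
eef_pos: [0.6063, 0.0447, 0.1059]
eef_rot: [0.069, -2.23, 2.207]
force: [-0.4, -0.8, -1.7]
opening: 0.367
```

```bash
cat > lab.py <<'E'
from h import *
np.set_printoptions(precision=4,suppress=True)
def label(fn):
    s=manip.state();p,im,d=snap('wrist',fn)
    hsv=cv2.cvtColor(im,cv2.COLOR_BGR2HSV)
    m=(((hsv[...,0]<8)|(hsv[...,0]>170))&(hsv[...,1]>40)&(hsv[...,1]<150)&(hsv[...,2]>150)).astype(np.uint8)
    m=cv2.morphologyEx(m,cv2.MORPH_CLOSE,np.ones((9,9),np.uint8))
    n,L,st,_=cv2.connectedComponentsWithStats(m);i=1+np.argmax(st[1:,4]);ys,xs=np.nonzero(L==i)
    print('px',len(xs),xs.min(),xs.max(),ys.min(),ys.max())
    D=dep(p,np.c_[xs,ys],d); 
    c=D.mean(0);u,sv,vt=np.linalg.svd(D-c,full_matrices=False);nrm=vt[2]*np.sign(vt[2][2]);print('mean',c,'n',nrm)
    # rectangle centre in plane
    e1=np.cross([0,0,1.],nrm);e1/=np.linalg.norm(e1);e2=np.cross(nrm,e1)
    q=np.c_[(D-c)@e1,(D-c)@e2]*1000
    r=cv2.minAreaRect(q.astype(np.float32));print('rect',r)
    C=c+(e1*r[0][0]+e2*r[0][1])/1000
    M=R.from_rotvec(s['eef_rot']).as_matrix()
    S=np.c_[-M[:,0],M[:,2],-M[:,1]]; S[:,1]=np.cross(S[:,2],S[:,0])
    o=s['eef_pos']+S@[0.0,0,.0084]; w=o+S@[.066,0,-.005]; b=S@[.7071,0,-.7071]
    print('label',C,'win',w,'beam',b,'dist',(C-w)@b,'miss',np.linalg.norm((C-w)-((C-w)@b)*b),(C-w)-((C-w)@b)*b,'ang',np.degrees(np.arccos(-b@nrm)))
    return C
E
python3 - <<'E'
from lab import *
label('w30.png')
go(.65,.0305,.0973,.5)
E
```

```text
Traceback (most recent call last):
  File "lab.py", line 8, in label
    n,L,st,_=cv2.connectedComponentsWithStats(m);i=1+np.argmax(st[1:,4]);ys,xs=np.nonzero(L==i)
                                                     ~~~~~~~~~^^^^^^^^^^
ValueError: attempt to get argmax of an empty sequence
```

View pics/w30.png

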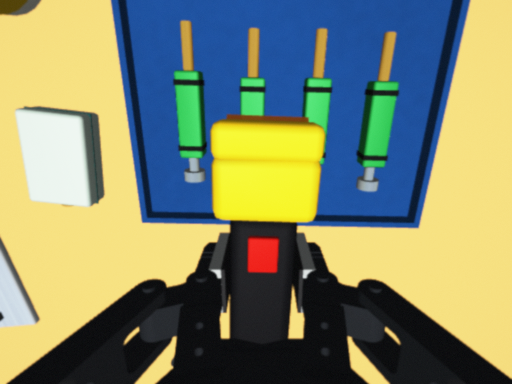

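Run:
```python
from h import *
go(.65,.0305,.0973,.5)
```

```text
t 60.05 now [0.6062 0.0443 0.1059] phi 1.63 F [-0.5 -0.1 -1.5] op 0.361 q [-0.11  0.68  1.55  0.01  0.95  1.42]
delta cm [ 4.38 -1.38 -0.86] rot units [-0.12 -0.39 -0.22]
```

Request:
step_arm(steps=[1, 0.8, -0.3, -0.1, -0.03, -0.1, -0.05, 1, 0.8, -0.3, -0.1, -0.03, -0.1, -0.05, 1, 0.8, -0.3, -0.1, -0.03, -0.1, -0.05, 1, 0.8, -0.2, -0.1, -0.03, -0.1, -0.05, 1, 0.6, -0.2, -0.1, 0, 0, 0, 1, 0.3, 0, -0.1, 0, 0, 0, 1, 0, 0, 0, 0, 0, 0, 1, 0, 0, 0, 0, 0, 0, 1, 0, 0, 0, 0, 0, 0, 1, 0, 0, 0, 0, 0, 0])

```text
time: 61.05
eef_pos: [0.6516, 0.025, 0.0987]
eef_rot: [0.001, 2.215, -2.22]
force: [-0.3, 0.8, -1.0]
opening: 0.363
```

Run:
```python
from lab import *
try: label('w31.png')
except Exception as e: print(e)
go(.65,.0305,.0973,.5)
```

```text
px 2997 199 303 0 29
mean [0.7804 0.0318 0.0249] n [0.9914 0.0046 0.1311]
rect ((4.359930038452148, 105.60934448242188), (230.30165100097656, 65.56536865234375), 87.6274642944336)
label [0.7665 0.0361 0.1296] win [0.7176 0.0252 0.1024] beam [ 0.7101  0.0007 -0.7041] dist 0.01560709188690906 miss 0.05492507497176057 [0.0379 0.0108 0.0382] ang 127.70800237741837
t 61.1 now [0.6515 0.0251 0.0987] phi 0.18 F [-0.1 -0.4 -1. ] op 0.359 q [-0.13  0.72  1.47 -0.    0.95  1.44]
delta cm [-0.15  0.54 -0.14] rot units [0.02 0.05 0.06]
```

View pics/w31.png

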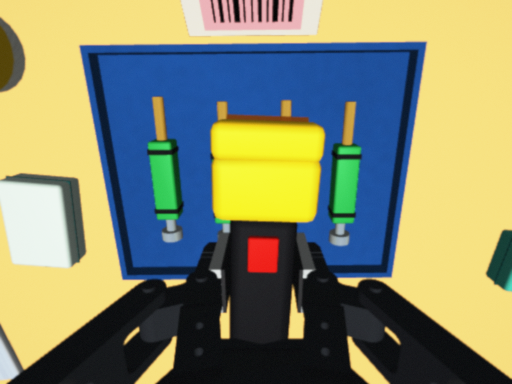

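Run:
```python
from lab import *
p,im,d=snap('wrist')
for v in (3,8,14,20,26,29):
    D=dep(p,[[x,v] for x in range(205,298,4)],d); print(v,np.median(D,0))
print(atz(p,[[200,24],[301,24],[204,28],[297,28]],.0165))
p,im,d=snap('scene','s2.png')
uv=proj(p,[[.787,.0316,.030]])[0];print(uv,dep(p,uv,d)); cv2.circle(im,tuple(int(v) for v in uv.round()),3,(255,0,0),1)
u,v=uv.astype(int);cv2.imwrite('pics/s2b.png',cv2.resize(im[v-60:v+60,u-80:u+80],None,fx=4,fy=4,interpolation=cv2.INTER_CUBIC))
```

```text
3 [0.7858 0.0308 0.0293]
8 [0.7834 0.0322 0.0273]
14 [0.7808 0.0323 0.0243]
20 [0.7779 0.0324 0.0215]
26 [0.775  0.0325 0.018 ]
29 [0.7734 0.0326 0.0172]
[[ 0.7764  0.0674  0.0165]
 [ 0.7767 -0.0016  0.0165]
 [ 0.774   0.0648  0.0165]
 [ 0.7742  0.0011  0.0165]]
[328.6002 249.3456] [[0.7862 0.0324 0.029 ]]
```

View pics/s2b.png

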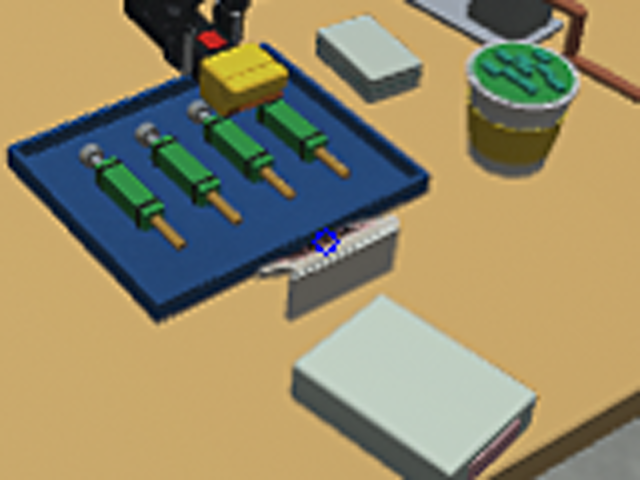

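Request:
step_arm(steps=[1, -0.1, 0.35, -0.07, 0, 0.03, 0.03, 1, -0.05, 0.3, -0.05, 0, 0.03, 0.03, 1, 0, 0, 0, 0, 0, 0, 1, 0, 0, 0, 0, 0, 0, 1, 0, 0, 0, 0, 0, 0, 1, 0, 0, 0, 0, 0, 0, 1, 0, 0, 0, 0, 0, 0, 1, 0, 0, 0, 0, 0, 0, 1, 0, 0, 0, 0, 0, 0, 1, 0, 0, 0, 0, 0, 0])

```text
time: 62.2
eef_pos: [0.6499, 0.0324, 0.0977]
eef_rot: [-0.012, 2.215, -2.22]
force: [0.0, 0.0, -2.3]
opening: 0.364
```

```bash
cat > aim.py <<'E'
from h import *
np.set_printoptions(precision=4,suppress=True)
s=manip.state(); M=R.from_rotvec(s['eef_rot']).as_matrix()
S=np.c_[-M[:,0],M[:,2],-M[:,1]]; S[:,1]=np.cross(S[:,2],S[:,0])
C=np.array([.7865,.0325,.030]);n=np.array([-.7071,-.006,.7071])
w=s['eef_pos']+S@[.066,0,.0034]; b=S@[.7071,0,-.7071];r=C-w
print('win',w,'beam',b,'dist',r@b,'miss',(r-(r@b)*b),'ang',np.degrees(np.arccos(-b@n)))
go(.6495,.0315,.0973,.5)
E
python3 aim.py
```

```text
win [0.7159 0.033  0.101 ] beam [ 0.7063  0.005  -0.7079] dist 0.10008725696274302 miss [-0.0001 -0.001  -0.0001] ang 0.12409616321468248
t 62.2 now [0.6499 0.0324 0.0977] phi 0.53 F [ 0.   0.  -2.3] op 0.364 q [-0.12  0.72  1.47 -0.    0.95  1.44]
delta cm [-0.04 -0.09 -0.04] rot units [ 0.03 -0.01 -0.01]
```

Request:
step_arm(steps=[1, 0, 0, 0, 0, 0, 0, 1, 0, 0, 0, 0, 0, 0, 1, 0, 0, 0, 0, 0, 0, 1, 0, 0, 0, 0, 0, 0, 1, 0, 0, 0, 0, 0, 0, 1, 0, 0, 0, 0, 0, 0, 1, 0, 0, 0, 0, 0, 0, 1, 0, 0, 0, 0, 0, 0, 1, 0, 0, 0, 0, 0, 0, 1, 0, 0, 0, 0, 0, 0])

```text
time: 63.2
eef_pos: [0.6499, 0.0323, 0.0976]
eef_rot: [-0.011, 2.215, -2.22]
force: [-0.4, 0.3, -1.8]
opening: 0.363
```

Request:
step_arm(steps=[1, 0, 0, 0, 0, 0, 0, 1, 0, 0, 0, 0, 0, 0, 1, 0, 0, 0, 0, 0, 0, 1, 0, 0, 0, 0, 0, 0, 1, 0, 0, 0, 0, 0, 0, 1, 0, 0, 0, 0, 0, 0, 1, 0, 0, 0, 0, 0, 0, 1, 0, 0, 0, 0, 0, 0, 1, 0, 0, 0, 0, 0, 0, 1, 0, 0, 0, 0, 0, 0])

```text
time: 64.2
eef_pos: [0.6499, 0.0323, 0.0977]
eef_rot: [-0.011, 2.215, -2.22]
force: [0.5, -0.3, -1.5]
opening: 0.366
```

Request:
step_arm(steps=[1, 0, 0, 0, 0, 0, 0, 1, 0, 0, 0, 0, 0, 0, 1, 0, 0, 0, 0, 0, 0, 1, 0, 0, 0, 0, 0, 0, 1, 0, 0, 0, 0, 0, 0, 1, 0, 0, 0, 0, 0, 0, 1, 0, 0, 0, 0, 0, 0, 1, 0, 0, 0, 0, 0, 0, 1, 0, 0, 0, 0, 0, 0, 1, 0, 0, 0, 0, 0, 0])

```text
time: 65.2
eef_pos: [0.6499, 0.0323, 0.0977]
eef_rot: [-0.011, 2.215, -2.22]
force: [0.8, 0.7, -1.5]
opening: 0.364
```

Request:
step_arm(steps=[1, 0, 0, 0, 0, 0, 0, 1, 0, 0, 0, 0, 0, 0, 1, 0, 0, 0, 0, 0, 0, 1, 0, 0, 0, 0, 0, 0, 1, 0, 0, 0, 0, 0, 0, 1, 0, 0, 0, 0, 0, 0, 1, 0, 0, 0, 0, 0, 0, 1, 0, 0, 0, 0, 0, 0, 1, 0, 0, 0, 0, 0, 0, 1, 0, 0, 0, 0, 0, 0])

```text
time: 66.2
eef_pos: [0.6499, 0.0323, 0.0977]
eef_rot: [-0.011, 2.215, -2.22]
force: [0.4, -1.4, -1.8]
opening: 0.36
```

```bash
python3 aim.py
python3 - <<'E'
from h import *
p,im,d=snap('wrist','w32.png');shown(nozzles(p,im,d))
p,im,d=snap('scene','s3.png');print(proj(p,[[.6499,.0325,.1061]]))
u,v=300,205
cv2.imwrite('pics/s3b.png',cv2.resize(im[v-90:v+90,u-110:u+110],None,fx=3.5,fy=3.3,interpolation=cv2.INTER_CUBIC))
E
```

```text
win [0.7159 0.0329 0.101 ] beam [ 0.7063  0.0049 -0.7079] dist 0.10009311102497467 miss [-0.0001 -0.0009 -0.0001] ang 0.1257255672249204
t 66.2 now [0.6499 0.0323 0.0977] phi 0.53 F [ 0.4 -1.4 -1.8] op 0.36 q [-0.12  0.72  1.47 -0.    0.95  1.44]
delta cm [-0.04 -0.08 -0.04] rot units [ 0.03 -0.01 -0.01]
c [0.66623987 0.09981384] m [0.6679114  0.10008622] z 0.0229 head -0.3 size [64. 20.] sc [-16. 120.] px [174. 176.] False
c [ 0.6637984 -0.0390768] m [ 0.66497683 -0.03924873] z 0.0228 head 1.4 size [64. 20.] sc [-14. 113.] px [354. 181.] False
[[300.07530434 200.56851482]]
```

View pics/s3b.png

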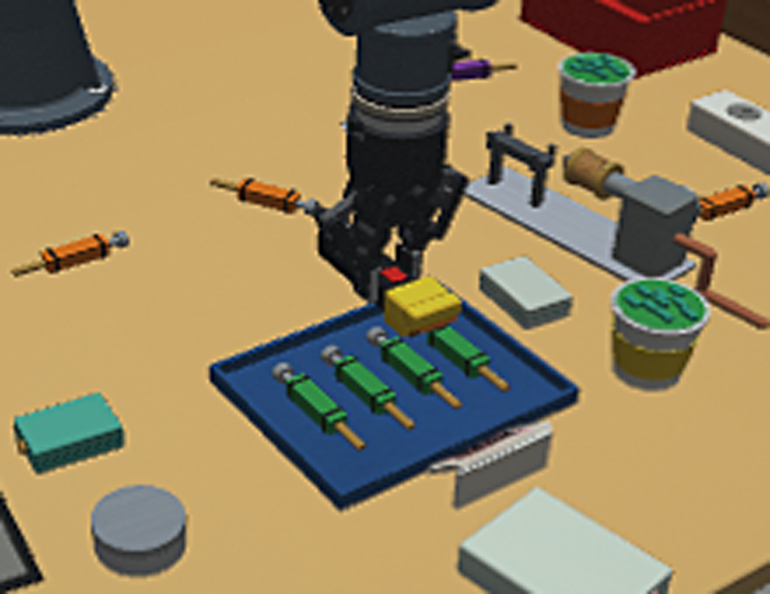

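Request:
step_arm(steps=[1, -0.3, -0.5, 0.5, 0, 0, 0, 1, -0.4, -2, 0.2, 0, 0, -0.1, 1, -0.4, -3, 0.2, 0, 0, -0.15, 1, -0.4, -3, 0, 0, 0, -0.15, 1, -0.4, -3, 0, 0, 0, -0.15, 1, -0.4, -3, 0, 0, 0, -0.15, 1, -0.4, -3, 0, 0, 0, -0.15, 1, -0.4, -3, 0, 0, 0, -0.15, 1, -0.4, -3, 0, 0, 0, -0.15, 1, -0.4, -3, 0, 0, 0, -0.15])

```text
time: 67.3
eef_pos: [0.6076, -0.24, 0.1111]
eef_rot: [-0.111, -2.167, 2.174]
force: [0.4, 0.3, -1.6]
opening: 0.364
```

Run:
```python
from h import *
go(.6065,-.3472,.08,-6.2)
```

```text
t 67.3 now [ 0.6076 -0.24    0.1111] phi -5.78 F [ 0.4  0.3 -1.6] op 0.364 q [-0.55  0.71  1.46 -0.    0.98  1.13]
delta cm [ -0.11 -10.72  -3.11] rot units [ 0.04  0.01 -0.08]
```

Request:
step_arm(steps=[1, 0, -2, 0, 0, 0, 0, 1, 0, -2, 0, 0, 0, 0, 1, 0, -2, 0, 0, 0, 0, 1, 0, -2, -0.5, 0, 0, -0.05, 1, 0, -1.5, -0.7, 0, 0, 0, 1, 0, -0.6, -0.7, 0, 0, 0, 1, 0, 0, -0.7, 0, 0, 0, 1, 0, 0, 0, 0, 0, 0, 1, 0, 0, 0, 0, 0, 0, 1, 0, 0, 0, 0, 0, 0])

```text
time: 68.3
eef_pos: [0.6065, -0.3486, 0.0816]
eef_rot: [-0.115, -2.166, 2.167]
force: [-0.4, -0.6, -2.4]
opening: 0.368
```

Run:
```python
from h import *
go(.6065,-.3472,.011,-6.2)
p,im,d=snap('wrist','w33.png')
```

```text
t 68.3 now [ 0.6065 -0.3486  0.0816] phi -6.11 F [-0.4 -0.6 -2.4] op 0.368 q [-0.68  0.8   1.34 -0.    1.01  1.  ]
delta cm [-0.    0.14 -7.06] rot units [ 0.01 -0.01 -0.02]
```

View pics/w33.png

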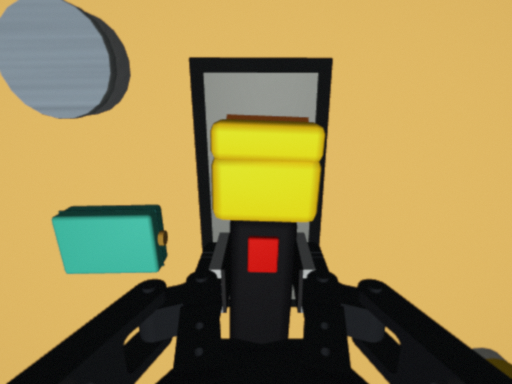

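Well aligned with the mat; lower.

Request:
step_arm(steps=[1, 0, 0.05, -1.2, 0, 0, 0, 1, 0, 0, -1.3, 0, 0, 0, 1, 0, 0, -1.3, 0, 0, 0, 1, 0, 0, -1.2, 0, 0, 0, 1, 0, 0, -0.7, 0, 0, 0, 1, 0, 0, 0, 0, 0, 0, 1, 0, 0, 0, 0, 0, 0, 1, 0, 0, 0, 0, 0, 0, 1, 0, 0, 0, 0, 0, 0, 1, 0, 0, 0, 0, 0, 0])

```text
time: 69.35
eef_pos: [0.6071, -0.3468, 0.02]
eef_rot: [-0.114, -2.167, 2.168]
force: [0.7, -0.1, -1.7]
opening: 0.368
```

Run:
```python
from h import *
go(.6065,-.3472,.0096,-6.2)
```

```text
t 69.35 now [ 0.6071 -0.3468  0.02  ] phi -6.02 F [ 0.7 -0.1 -1.7] op 0.368 q [-0.68  0.88  1.36 -0.    0.9   1.  ]
delta cm [-0.06 -0.04 -1.04] rot units [ 0.01 -0.   -0.04]
```

Request:
step_arm(steps=[1, 0, 0, -0.4, 0, 0, 0, 1, 0, 0, -0.3, 0, 0, 0, 1, 0, 0, -0.2, 0, 0, 0, 1, 0, 0, -0.1, 0, 0, 0, 1, 0, 0, -0.1, 0, 0, 0, 1, 0, 0, 0, 0, 0, 0, 1, 0, 0, 0, 0, 0, 0, 1, 0, 0, 0, 0, 0, 0, 1, 0, 0, 0, 0, 0, 0, 1, 0, 0, 0, 0, 0, 0])

```text
time: 70.35
eef_pos: [0.6078, -0.3474, 0.0096]
eef_rot: [-0.116, -2.166, 2.171]
force: [0.0, 0.8, -1.6]
opening: 0.364
```

Run:
```python
from h import *
go(.6065,-.3472,.0096,-6.2)
```

```text
t 70.35 now [ 0.6078 -0.3474  0.0096] phi -6.01 F [ 0.   0.8 -1.6] op 0.364 q [-0.68  0.89  1.36 -0.    0.88  1.  ]
delta cm [-0.13  0.02  0.  ] rot units [ 0.03  0.02 -0.04]
```

Request:
step_arm(steps=[1, 0, 0, -0.15, 0, 0, 0, 1, 0, 0, 0, 0, 0, 0, 0.4, 0, 0, 0, 0, 0, 0, 0.3, 0, 0, 0, 0, 0, 0, 0.3, 0, 0, 0, 0, 0, 0, 0.3, 0, 0, 0, 0, 0, 0, 0.3, 0, 0, 1, 0, 0, 0, 0.3, 0, 0, 2, 0, 0, 0, 0.3, 0, 0, 3, 0, 0, 0, 0.3, 0, 0, 3, 0, 0, 0])

```text
time: 71.35
eef_pos: [0.6051, -0.3454, 0.0983]
eef_rot: [-0.107, -2.168, 2.161]
force: [-0.3, -0.4, -0.2]
opening: 0.706
```

Request:
step_arm(steps=[0.2, -0.5, 0.5, 3, 0, 0, 0, 0.1, -1, 1, 3, 0, 0, 0, 0, -1, 2, 3, 0, 0, 0, 0, -1, 2, 3, 0, 0, 0, 0, -1, 2, 2, 0, 0, 0, 0, -1, 2, 2, 0, 0, 0, 0, -1, 2, 0, 0, 0, 0, 0, -1, 2, 0, 0, 0, 0, 0, 0, 0, 0, 0, 0, 0, 0, 0, 0, 0, 0, 0, 0])

```text
time: 72.35
eef_pos: [0.5297, -0.2085, 0.2796]
eef_rot: [-0.132, -2.163, 2.185]
force: [0.1, 0.0, -0.2]
opening: 1.001
```

Run:
```python
from h import *
np.set_printoptions(precision=4,suppress=True)
p,im,d=snap('wrist','w34.png');shown(nozzles(p,im,d))
for l in ['scanner','mat']:
  for o in manip.outline_of(l,'wrist')[:1]:
    ys,xs=np.nonzero(o['pixels']); D=dep(p,np.c_[xs,ys],d)
    (c,s,a)=cv2.minAreaRect((D[:,:2]*1000).astype(np.float32));print(l,o['conf'],c,s,a,np.percentile(D[:,2],[50,98]))
p,im,d=snap('top','top3.png');cv2.imwrite('pics/top3b.png',cv2.resize(im,(800,600),interpolation=cv2.INTER_CUBIC))
shown(nozzles(p,im,d,minpx=20))
go(.5,-.1,.3,0)
```

```text
c [ 0.662  -0.0428] m [ 0.6627 -0.0427] z 0.0232 head 0.8 size [64. 18.] sc [-10.  85.] px [118.  66.] False
c [0.6629 0.005 ] m [0.6633 0.0051] z 0.0233 head 0.8 size [63. 18.] sc [-9. 83.] px [80. 70.] False
c [0.6618 0.0527] m [0.6626 0.0528] z 0.0233 head 0.3 size [63. 19.] sc [-8. 72.] px [44. 75.] False
c [0.6649 0.1013] m [0.6612 0.0992] z 0.0232 head 175.1 size [63. 21.] sc [-28. -76.] px [ 8. 80.] True
c [ 0.3958 -0.5176] m [ 0.3971 -0.5188] z 0.0745 head -172.6 size [64. 21.] sc [109.  53.] px [504. 237.] True
scanner 0.62 (624.404541015625, -321.88739013671875) (152.71278381347656, 151.25823974609375) 54.00741958618164 [0.0324 0.0393]
mat 0.79 (609.8430786132812, -307.70062255859375) (182.6328887939453, 208.73463439941406) 83.82975006103516 [0.0042 0.0061]
c [0.6635 0.1034] m [0.6635 0.103 ] z 0.0228 head -0.8 size [52. 16.] sc [-14.  32.] px [228. 153.] False
c [0.6621 0.0557] m [0.6601 0.056 ] z 0.022 head 3.2 size [52. 16.] sc [-13.  18.] px [240. 154.] False
c [0.6605 0.0081] m [0.6596 0.0079] z 0.0225 head 2.9 size [52. 16.] sc [-13.  22.] px [252. 154.] False
c [ 0.6611 -0.0396] m [ 0.659  -0.0399] z 0.022 head 1.9 size [56. 16.] sc [-16.  21.] px [264. 154.] False
t 72.55 now [ 0.5299 -0.2093  0.2785] phi -6.15 F [0.2 0.5 1.5] op 1.004 q [-0.57  0.39  1.53 -0.    1.2   1.11]
delta cm [-2.99 10.93  2.15] rot units [0.1  0.16 1.23]
```

View pics/w34.png

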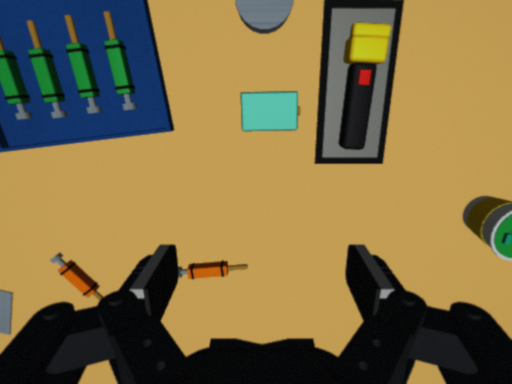

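View pics/top3b.png

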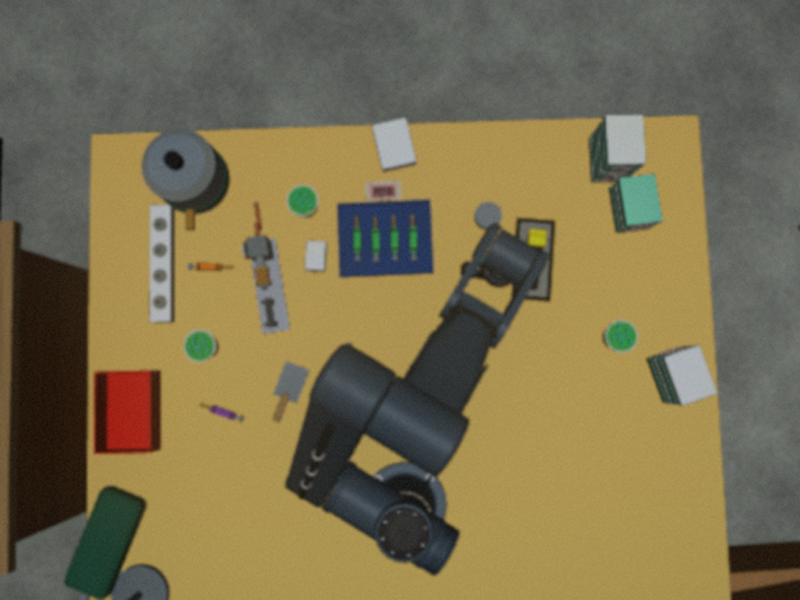

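Run:
```python
from h import *
np.set_printoptions(precision=4,suppress=True)
p,im,d=snap('wrist')
ys,xs=np.mgrid[0:175,300:420];D=dep(p,np.c_[xs.ravel(),ys.ravel()],d)
for nm,k in (('scan',(D[:,2]>.026)&(D[:,2]<.045)),):
    B=D[k];B=B[(abs(B[:,1]+.347)<.06)&(abs(B[:,0]-.6)<.12)];(c,s,a)=cv2.minAreaRect((B[:,:2]*1000).astype(np.float32));print(nm,len(B),c,s,a)
    H=B[B[:,2]<.034];H=H[H[:,0]<.63];m=H[:,:2].mean(0);w,v=np.linalg.eigh(np.cov((H[:,:2]-m).T));print('handle',m,np.degrees(np.arctan2(v[1,1],v[0,1])),'z',np.percentile(H[:,2],[5,50,95]))
# mat corners
for o in manip.outline_of('mat','wrist')[:1]:
    M=o['pixels'].astype(np.uint8);n,L,st,_=cv2.connectedComponentsWithStats(M);print(st[1:])
    i=1+np.argmax(st[1:,4]);yy,xx=np.nonzero(L==i);P=atz(p,np.c_[xx,yy],.004);print(cv2.minAreaRect((P[:,:2]*1000).astype(np.float32)))
```

```text
scan 3649 (601.8763427734375, -346.4226379394531) (46.910377502441406, 151.86370849609375) 81.3332290649414
handle [ 0.5789 -0.3408] 171.18246700142683 z [0.0279 0.0316 0.0333]
[[ 314    0   90  164 8250]]
((605.036865234375, -345.99102783203125), (101.57935333251953, 207.1638946533203), 83.80964660644531)
```

```bash
python3 -c "
from bench import manip
print(manip.job_done())"
```

```text
the job is handed in; nothing more can be done
None
```

The job is handed in at about 73 s of the 208 s allowed. No verdict was reported, and the scanner's read was never confirmed directly, since it gives no feedback.

- **Sleeve:** My first pull turned the wrong way and tilted the gripper by about 29°, which already unlocked the nozzle. I levelled the gripper and pulled the sleeve fully back. After release it was back home within about 1 mm, with the nozzle lying out on the beam.
- **Nozzles:** All four green nozzles (the plugged one and three loose ones) lie flat in the blue tray, about 48 mm apart, with tips towards the pink label. The last look put each within about 1° of the tray's direction by the wrist camera, and about 3° by the coarser top camera. One had slid about 3 cm within the tray, probably the expected knock, so I regripped it and put it back in line.
- **Scan:** I held the scanner still for about 4 s at a computed 100 mm from the label. By calculation the beam was about 1 mm from the label's centre and under 1° from square.
- **Scanner on its mat:** It is the right way up, head to +x, with its origin within about 1 mm of the mat's middle. It sits about 2.5° off the mat's axis, and I left that.
- **Other things:** The cups, moulds, tin and spatula looked unmoved in the final top picture. The orange and purple look-alikes were not handled. When I handed in, the gripper was open and clear of everything.

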